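# Drive a spring pin home and show its red tail in the inspection mirror

## Robot

A 6-joint arm with a two-finger parallel gripper is mounted at the origin on a cart in front of the work surface, level with it; the furniture and walls round the work are solid. World frame = base frame: x ahead of the robot, y to its left, z up, the work surface at z = 0. Lengths are in m, angles in rad, forces in N, time in s.
With the tool pointing down it reaches from about 0.3 to 0.875 m from the base axis. Payload 6.4 kg.
Tool frame: the origin (TCP) lies between the finger pads; the fingertips stand ctrl.tip_reach ahead of it and the grasp point (between the pads) lies 11 mm behind it (ctrl.tip_reach is the distance from the TCP to the fingertips, in m); z points along the fingers, x is the direction in which the jaws open and shut, and the axes are right-handed (so a half turn about z gives the same grasp; the last joint's range is limited). The gripper opens to 85 mm and grips with 20 to 120 N. Pads are 22 mm wide; open, the fingers measure 114 mm over their backs; the gripper's body (76 mm by 85 mm) begins 54 mm behind the grasp point. The pads swing forward as they close: fully open they stand 13 mm farther back than shut.
Start: joints at [-1.516, 0.181, 1.607, -0, 1.354, -0.206], TCP at [0.148, -0.556, 0.216] pointing down, gripper open.
Joint ranges: [-2.99, 2.99], [-0.89, 2.07], [0.3, 2.58], [-1.14, 4.28], [0, 2.63], [-3.12, 3.12]. Speed limits (rad/s): [2.57, 2.57, 3.01, 3.14, 3.14, 3.14].

## Interface

Orientations are given as a unit quaternion [w, x, y, z].
In Python, from bench import telemetry, viewer, ticket, nets, ctrl gives the robot as it stands.
- The arm moves only by the tool step_arm, never from a script. Its argument "plan" is a list of rows, each a list of 2 entries, a list of its own where there are three numbers: the shift along the tool's x, y, z in m, then the turn, a rotation vector about the tool's x, y, z in degrees. A call has 1 to 5 rows; each row is the pose to reach, as a shift and turn from the pose commanded when the call began, along the tool's axes at that moment; what a row does not reach only later rows make up. A row lasts 1/10 s, in which the tool goes at most 50 mm and 8.59 degrees, less where a joint would pass 70% of its speed; a pose out of reach is approached as far as the arm can. A call with a gripper value outside its range is refused whole. "fingers" is the opening in per cent of the stroke, from 0 (shut) to 100 (fully open), set as the call begins (left out, the last holds). The fingers move at their own pace and stop on an object; the grip force is fixed at half the most. Time passes only in rows, so rows that repeat a pose let the fingers close. It gives the time, the measured TCP pose, the force and the opening at its end, in the units of the state.
- telemetry.get_obs(): the state, without advancing time (a new reading comes with each control period).
- viewer.camera(name): name is "scene" or "top" or "wrist"; returns the picture (480x640x3 uint8, red, green, blue); there is no depth.
- viewer.get_calibration(name): a dict with "K" (3x3 intrinsics, pixels), "dist" ([k1, k2, p1, p2, k3] as OpenCV has them; the pictures are not rectified), "origin" and "orientation" of the camera in the world. Camera axes: x right, y up, looking along -z (the intrinsics and any distortion apply to the point x, -y, -z); pixel columns grow to the right and rows downward; lengths in m; the calibration is good to about 2 mm. A picture is of the moment at which its call begins: read the wrist's pose just before it. get_calibration takes no time and is no camera call; for the wrist camera it gives the pose at the moment of the call.
- ticket.hand_in(): hands the job in, once; it reports no verdict.
Trained networks look in the newest picture that a camera, given by its name, has taken for a name from the list of things; names that differ only in an ending like _2 or _b are one class to them, and where a whole thing is asked for, a point or a joint stands for the part that bears it (a point fixed in the world has none). Each returns a list of dicts, best first, with "score" (0 to 1); they miss things now and then, are a little off and sometimes report something else, mostly with a low value. They report only what shows in the picture. A call takes as long as a camera call.
- nets.boxes_of(thing, camera): "extent" ([left, top, right, bottom] in pixels, round what is visible of it).
The state is a dict: "time_s": time; "q": joint angles; "dq": joint speeds; "joint_efforts": joint torques, N m; "eef_pos": TCP position; "eef_rot": TCP orientation; "wrist_force": force on the tool from outside, world axes, zero at the start; "torque": the same for the moment, N m; "opening": opening from 0.0 (shut) to 1.0 (fully open).
Only numpy, scipy, OpenCV 4.12 (cv2) and the standard library are available. Lean on these libraries where they do the work, as an engineer would, in place of code of your own. Each camera call takes 0.05 s, during which the arm holds its last target.

## Task

One of the three spring pins in the brass bracket still stands proud: knock it fully home with a brisk blow or two of the hammer's flat face, then stand the hammer back in its wooden rest as it was. Then swing the sprung mirror under the bracket by its lever until that pin's red tail is reflected into the middle of the inspection camera's view, and finish while still holding the lever there so that the mirror keeps that angle. Touch the pin only with the hammer, and leave the other things on the bench where they are.

Things in the scene. Friction and masses are not known exactly. Their poses are not given: they have to be found in the camera images.
- fixture: Pinning fixture, fixed; origin under its middle at bench height; x away from the robot, y left, z up. Base 170 mm along y, x = -92 to +55 mm. Top plate 84 (x) by 156 (y) mm, z = 100 to 112 mm, on posts; on it a brass bracket 34 by 128 mm, top at z = 122 mm, end clamps to 133 mm at |y| = 56 to 78 mm. Three 10 mm pins in a row at x = 0, y = -30, 0, +30 mm: any one of them is the proud one
- lens (a point): Centre of the lens of the small black inspection camera (on the fixture at x = 0, y = +50, z = 40 mm; its case reaches y = 83 mm). It looks level along the fixture's -y at the middle of the mirror, seeing some 10 degrees to each side, and so shows what lies along that line after reflection
- mirror_face (a point): Middle of the mirror's face, under the plate (fixture x = 0, y = 0, z = 40 mm), on the axis it turns about, a shaft along the fixture's x; its z axis is the mirror's normal. The mirror is 40 by 50 mm
- mirror (a joint): Mirror tilt q, 0 to 1.3 rad. 0 (sprung rest): flat, face up; growing q turns the face to the camera, normal = (0, sin q, cos q) on the fixture. The red tail (54 mm above the shaft) is central when the normal halves the angle between lens and tail: q = 0.53 for the pin at y = -30 mm, 0.79 at 0, 1.04 at +30 mm. Let go, it springs back (0.5 to 1.5 N at the knob)
- lever_knob (a point): Centre of the black ball knob, 22 mm across, on the mirror's lever, a 7 mm rod that turns with the mirror in front of the fixture; 75 mm from the shaft axis. On the fixture at x = -90, y = 75 sin(q - 0.785), z = 40 + 75 cos(q - 0.785) mm for mirror tilt q. At rest the lever leans right (-y), tilting swings it up and over to the left. Knob free all round, 37 mm before the top plate
- pin (a joint): Steel spring pin, 10 mm across: how far the proud one has been driven down, m: 0 to 0.004 at the start, 0.014 fully home (top 1 mm above the bracket, red tail 10 mm out under the plate). It grips in its hole with about 5 N and stays where it is driven
- pin_top (a point): Middle of the proud pin's top face, where the hammer lands: 137 mm above the bench at joint value 0, 123 mm when home. Its y on the fixture (-30, 0 or +30 mm) tells which pin it is
- hammer: Ball-peen hammer, loose, 271 mm long, about 0.42 kg, wooden shaft, steel head 96 mm long. At the start it stands on its flat striking face in the rest, head axis upright, shaft level, head end pointing away and to the right. It balances 31 mm behind hammer_grip, towards the shaft's end
- hammer_grip (a point): Place to hold the hammer, on the shaft's axis 72 mm from the head's axis; the shaft there is an oval 18 mm wide, 23 mm tall. x points along the shaft to the head, z up (ball end up). The ball end rises 51 mm above the shaft's axis; the shaft ends 185 mm behind this point
- hammer_face (a point): Centre of the hammer's flat striking face (25 mm across): 72 mm ahead of hammer_grip along the shaft and 45 mm below it
- hammer_rest: Wooden hammer rest, fixed; x along the hammer's shaft to the head; base 205 by 50 by 8 mm. A rubber pad (top at 12 mm) at x = 72 mm carries the striking face between two cheeks 34 mm apart, 42 mm high; a fork at x = -105 mm (bottom 43 mm high, prongs 34 mm apart, up to 62 mm) carries the shaft
- rest_grip (a point): Where hammer_grip lies when the hammer stands in its rest, 57 mm above the bench, same axes
- grease_tin: red-lidded round grease tin, loose, a bystander to be left where it is; origin at the centre of its underside
- red_marker: red marker pen, loose, a bystander to be left where it is; origin at the centre of its underside

How it is judged:
By the outcome, as a careful person would: the job done as asked, in the order asked, and still so for the second after the job is handed in, while the arm keeps its last pose, push and grip.
It also fails if it takes over 58 s, if anything falls off the work surface, if the arm or the gripper's body presses on something with over 40 N, if the wrist force passes 120 N, or if a joint passes its speed limit or range.

## Working session

There is one attempt and no reset: what is moved stays moved. The work goes in short steps, Python scripts to look and compute and a tool call to move; the robot and the scene stay as the last step left them, time stands still between calls to the robot, and variables do not carry over. Pictures are saved under pics/ and viewed, and the job is handed in when it is done.

Besides the shell and the picture viewer there is one more tool, called after ">>>" in YAML: its name, and indented under it one key for each argument. step_arm: Moves the arm, as the interface text tells. Its arguments: {"type":"object","properties":{"plan":{"type":"array"},"fingers":{"type":"number"}},"required":["plan"]}

```bash
ls; mkdir -p pics
python3 - <<'E'
from bench import telemetry, viewer, ticket, nets, ctrl
import cv2, numpy as np
print(ctrl.tip_reach); print(telemetry.get_obs())
for c in ["scene","top","wrist"]:
    im=viewer.camera(c); cv2.imwrite(f"pics/{c}0.png",im[:,:,::-1])
    k=viewer.get_calibration(c); print(c,k)
    for t in ["fixture","hammer","hammer_rest","lever_knob","pin","pin_top","hammer_grip","hammer_face","grease_tin","red_marker","mirror","lens"]:
        r=nets.boxes_of(t,c); print(t,[(np.round(d["extent"]).tolist(),round(d["score"],2)) for d in r[:2]])
print(telemetry.get_obs()["time_s"])
E
```

```text
pics
0.008
{'time_s': 0.0, 'q': array([-1.51628990e+00,  1.81540754e-01,  1.60801341e+00, -3.12739558e-05,
        1.35379731e+00, -2.06280107e-01]), 'dq': array([ 0.00036185, -0.00070692,  0.00070515,  0.0016399 , -0.00205653,
        0.00030315]), 'joint_efforts': array([-2.82243105e-03, -4.44877410e+01, -3.51331222e+01, -4.75654888e-04,
        9.09426017e-03, -9.28563935e-06]), 'eef_pos': array([ 0.14824374, -0.55495788,  0.21478173]), 'eef_rot': array([-6.57243575e-04,  7.93046696e-01, -6.09160212e-01, -5.84484947e-04]), 'wrist_force': array([ 0.04679643, -0.35271175, -0.65518983]), 'torque': array([0.01574214, 0.02585167, 0.02279997]), 'opening': 1.0012946255792414}
scene {'K': array([[496.44988098,   0.        , 320.7428223 ],
       [  0.        , 496.44988098, 234.79774811],
       [  0.        ,   0.        ,   1.        ]]), 'dist': array([-0.05596414,  0.        ,  0.        ,  0.        ,  0.        ]), 'origin': array([-0.21452318,  0.75238082,  0.6493711 ]), 'orientation': array([-0.3921473 , -0.21924859,  0.43921349,  0.77797305])}
fixture [([272.0, 217.0, 375.0, 319.
[... 1215 characters left out ...]
er [([304.0, 323.0, 377.0, 340.0], 0.74), ([327.0, 270.0, 362.0, 296.0], 0.41)]
mirror [([325.0, 267.0, 366.0, 297.0], 0.52)]
lens [([283.0, 218.0, 371.0, 294.0], 0.6)]
wrist {'K': array([[397.38960541,   0.        , 318.95961389],
       [  0.        , 397.38960541, 240.50461086],
       [  0.        ,   0.        ,   1.        ]]), 'dist': array([-0.02296404,  0.        ,  0.        ,  0.        ,  0.        ]), 'origin': array([ 0.22142978, -0.53649349,  0.37226195]), 'orientation': array([ 0.78464505, -0.11534843,  0.08883732, -0.60260668])}
fixture []
hammer []
hammer_rest []
lever_knob []
pin []
pin_top []
hammer_grip []
hammer_face []
grease_tin []
red_marker []
mirror []
lens []
1.95
```

View pictures.

Run:
```python
import cv2
im=cv2.imread("pics/top0.png")[180:350,150:450]; cv2.imwrite("pics/top0c.png",cv2.resize(im,None,fx=2.66,fy=2.66,interpolation=cv2.INTER_CUBIC))
im=cv2.imread("pics/scene0.png")[200:365,190:410]; cv2.imwrite("pics/scene0c.png",cv2.resize(im,None,fx=3.6,fy=3.6,interpolation=cv2.INTER_CUBIC))
```

```text
(no output)
```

View pics/top0c.png

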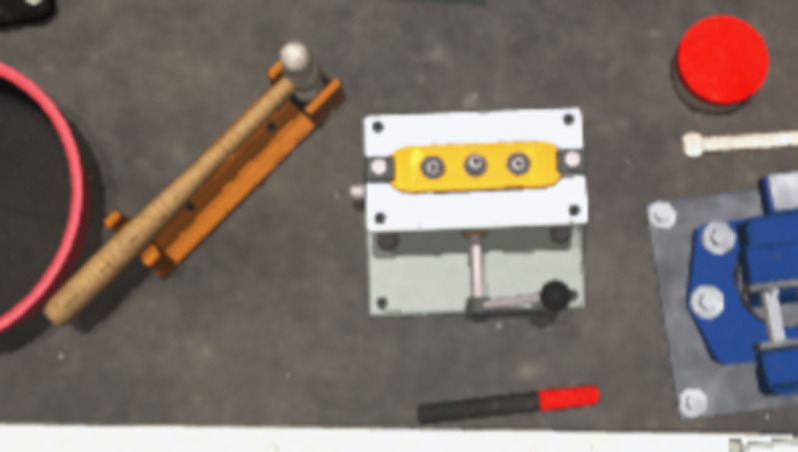

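View pics/scene0c.png

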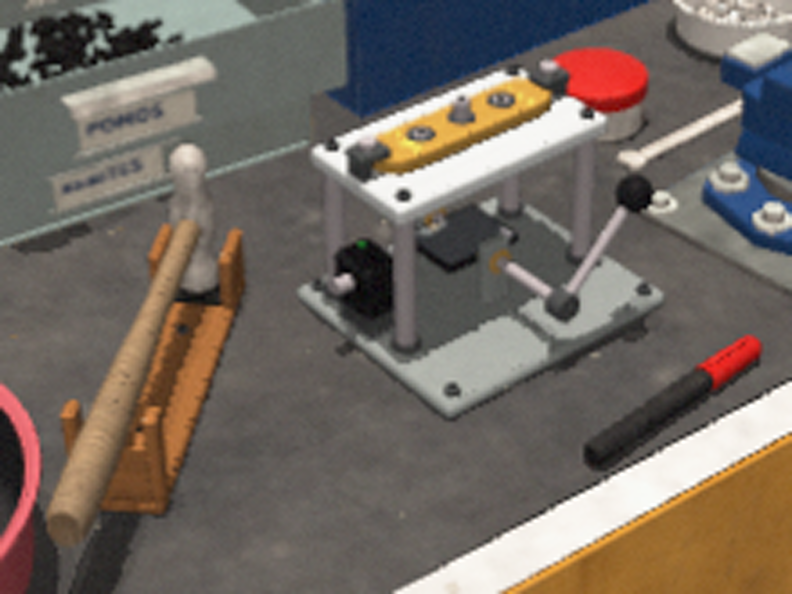

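View pics/scene0.png

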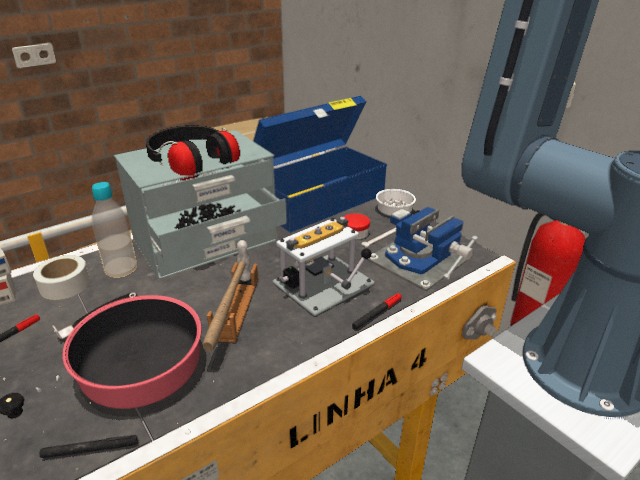

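```bash
cat > h.py <<'E'
import numpy as np, cv2
from scipy.spatial.transform import Rotation as R
from scipy.optimize import least_squares
def rot(q): return R.from_quat([q[1],q[2],q[3],q[0]])
def proj(k,P):
    P=np.atleast_2d(P); pc=(P-k["origin"])@rot(k["orientation"]).as_matrix()
    pc=pc*[1,-1,-1]
    return cv2.projectPoints(pc.astype(float),np.zeros(3),np.zeros(3),np.array(k["K"]),np.array(k["dist"]))[0].reshape(-1,2)
def rays(k,px):
    u=cv2.undistortPoints(np.array(px,float).reshape(-1,1,2),np.array(k["K"]),np.array(k["dist"])).reshape(-1,2)
    d=np.c_[u[:,0],-u[:,1],-np.ones(len(u))]@rot(k["orientation"]).as_matrix().T
    return d
def at_z(k,px,z):
    d=rays(k,px); return k["origin"]+d*((z-k["origin"][2])/d[:,2])[:,None]
def local(pose,P):
    x,y,a=pose; c,s=np.cos(a),np.sin(a); P=np.atleast_2d(P)
    return np.c_[x+c*P[:,0]-s*P[:,1], y+s*P[:,0]+c*P[:,1],P[:,2]]
def fit(obs,x0):
    f=lambda p: np.concatenate([(proj(k,local(p,P))-px).ravel() for k,P,px in obs])
    r=least_squares(f,x0,loss="soft_l1"); return r.x,f(r.x).reshape(-1,2)
E
python3 - <<'E'
from h import *
from bench import viewer
T=viewer.get_calibration("top");S=viewer.get_calibration("scene")
t=lambda a:np.array(a)/2.66+[150,180]
s=lambda a:np.array(a)/3.6+[190,200]
c=np.array
Pf=c([[42,78,112],[42,-78,112],[-42,-78,112],[-42,78,112],[0,30,123],[0,-30,123],[-90,-53,93]])/1e3
o1=(T,Pf,t([(363,116),(581,107),(587,224),(370,231),(432,167),(519,164),(556,295)]))
Ps=c([[-42,78,112],[42,78,112],[-42,-78,112],[0,30,123],[0,-30,123],[-90,-53,93]])/1e3
o2=(S,Ps,s([(401,215),(311,152),(607,116),(421,133),(501,100),(634,193)]))
for o in ([o1],[o2],[o1,o2]):
    p,r=fit(o,[0.36,0.22,0]); print(np.round(p,4),"\n",np.round(r,1).tolist())
pf=p
for z in (.123,.133,.137): print(z,proj(S,local(pf,[0,0,z])), proj(T,local(pf,[0,0,z])))
print("obs", s([(461,98)]), t([(476,163)]))
Ph=c([[72,0,108],[-185,0,57]])/1e3
h1=(T,c([[72,0,100],[-185,0,57]])/1e3,t([(296,55),(58,312)]))
h2=(S,c([[72,0,100],[-185,0,57]])/1e3,s([(188,158),(64,530)]))
for o in ([h1],[h2],[h1,h2]):
    p,r=fit(o,[0.36,0.5,-.8]); print(np.round(p,4),"\n",np.round(r,1).tolist())
print(at_z(T,t([(722,55)]),.03), at_z(T,t([(420,412),(598,395)]),.01))
E
```

```text
[0.4935 0.2312 0.0563] 
 [[0.1, -0.2], [0.2, -0.1], [0.9, -0.4], [-1.3, 0.4], [0.2, 0.1], [-0.2, -0.1], [-0.2, 0.3]]
[0.4928 0.2318 0.0775] 
 [[0.2, -0.3], [-0.8, -0.3], [0.4, 0.1], [-0.1, 0.5], [-0.3, -0.1], [0.4, -0.0]]
[0.4933 0.2312 0.0613] 
 [[-0.0, 0.1], [0.1, -0.2], [1.0, -0.5], [-1.2, 0.7], [0.2, 0.2], [-0.2, -0.1], [0.0, 0.2], [-0.3, -0.7], [-0.7, -0.9], [0.7, 0.3], [-0.2, 0.2], [-0.1, -0.2], [0.3, 0.2]]
0.123 [[318.1034086  232.30266314]] [[328.80313204 242.2965192 ]]
0.133 [[318.10625404 228.12433714]] [[328.92494802 241.16180147]]
0.137 [[318.10740622 226.44113052]] [[328.97448412 240.70037573]]
obs [[318.05555556 227.22222222]] [[328.94736842 241.27819549]]
[ 0.5279  0.4102 -0.7456] 
 [[0.8, -0.9], [-0.8, 0.8]]
[ 0.5254  0.4126 -0.745 ] 
 [[-0.0, 0.4], [0.0, -0.2]]
[ 0.5271  0.4114 -0.7465] 
 [[0.2, -0.5], [-1.5, 1.1], [0.2, -0.1], [0.1, -1.1]]
[[0.60575969 0.03488994 0.03      ]] [[0.32554387 0.26922718 0.01      ]
 [0.3400988  0.13383165 0.01      ]]
```

>>> step_arm:
  plan:
    - [[-0.04,-0.03,-0.03],[0,0,-8.5]]
    - [[-0.075,-0.055,-0.05],[0,0,-17]]
    - [[-0.115,-0.085,-0.06],[0,0,-25.5]]
    - [[-0.155,-0.114,-0.06],[0,0,-34]]
    - [[-0.195,-0.143,-0.06],[0,0,-42.5]]

```text
time_s: 2.45
eef_pos: [0.2347, -0.3337, 0.2763]
eef_rot: [0.001, 0.961, -0.278, 0.001]
wrist_force: [0.6, 0.6, 0.2]
opening: 1.002
```

```bash
cat > st.py <<'E'
from h import *
from bench import telemetry
def rel(pos,yawx,o=None,tilt=None):
    o=o or telemetry.get_obs()
    Rc=rot(o["eef_rot"]); x=np.array([np.cos(yawx),np.sin(yawx),0]); z=np.array([0,0,-1.])
    Rt=R.from_matrix(np.c_[x,np.cross(z,x),z])
    d=Rc.inv().apply(np.array(pos)-o["eef_pos"]); t=np.degrees((Rc.inv()*Rt).as_rotvec())
    X=Rc.as_matrix()
    print("t",round(o["time_s"],2),"pos",np.round(o["eef_pos"],4),"yawx",round(np.arctan2(X[1,0],X[0,0]),4),"zax",np.round(X[:,2],4),"F",np.round(o["wrist_force"],1),"op",round(o["opening"],3))
    print("shift",np.round(d,4).tolist(),"turn",np.round(t,2).tolist())
E
python3 -c "
from st import *
rel([.527,.411,.25],.825)"
```

```text
t 2.45 pos [ 0.2347 -0.3337  0.2763] yawx -0.5628 zax [ 8.0e-04 -1.6e-03 -1.0e+00] F [0.6 0.6 0.2] op 1.002
shift [-0.1503, -0.7858, 0.0254] turn [0.1, -0.03, -79.52]
```

>>> step_arm:
  plan:
    - [[-0.01,-0.049,0],[0,0,-8.5]]
    - [[-0.019,-0.098,0],[0,0,-17]]
    - [[-0.028,-0.147,0],[0,0,-25.5]]
    - [[-0.037,-0.196,0],[0,0,-34]]
    - [[-0.047,-0.245,0],[0,0,-42.5]]

```text
time_s: 2.95
eef_pos: [0.3268, -0.1016, 0.2761]
eef_rot: [0.001, 0.996, 0.089, 0.001]
wrist_force: [0.7, -0.1, -0.2]
opening: 0.999
```

```bash
python3 -c "
from st import *
rel([.527,.411,.25],.825)"
```

```text
t 2.95 pos [ 0.3268 -0.1016  0.2761] yawx 0.1787 zax [ 0.0016 -0.0011 -1.    ] F [ 0.7 -0.1 -0.2] op 0.999
shift [0.2881, -0.4689, 0.0259] turn [0.1, -0.05, -37.03]
```

>>> step_arm:
  plan:
    - [[0.025,-0.042,0],[0,0,-7.4]]
    - [[0.05,-0.084,0],[0,0,-14.8]]
    - [[0.076,-0.126,0],[0,0,-22.2]]
    - [[0.102,-0.168,0],[0,0,-29.6]]
    - [[0.128,-0.21,0],[0,0,-37]]

```text
time_s: 3.45
eef_pos: [0.4168, 0.1279, 0.2761]
eef_rot: [0.0, 0.916, 0.401, 0.001]
wrist_force: [1.5, 0.0, 0.3]
opening: 1.0
```

```bash
python3 -c "
from st import *
rel([.527,.411,.21],.825)"
```

```text
t 3.45 pos [0.4168 0.1279 0.2761] yawx 0.8253 zax [ 1.6e-03 -2.0e-04 -1.0e+00] F [1.5 0.  0.3] op 1.0
shift [0.2827, -0.1111, 0.0662] turn [0.07, -0.05, 0.02]
```

>>> step_arm:
  plan:
    - [[0.045,-0.017,0],[0,0,0]]
    - [[0.09,-0.035,0],[0,0,0]]
    - [[0.135,-0.053,0],[0,0,0]]
    - [[0.18,-0.071,0],[0,0,0]]
    - [[0.225,-0.088,0.01],[0,0,0]]

```text
time_s: 3.95
eef_pos: [0.5068, 0.3527, 0.2671]
eef_rot: [0.0, 0.917, 0.399, 0.002]
wrist_force: [0.7, -0.2, -0.2]
opening: 0.997
```

>>> step_arm:
  plan:
    - [[0.029,-0.012,0.03],[0,0,0]]
    - [[0.057,-0.023,0.055],[0,0,0]]
    - [[0.057,-0.023,0.055],[0,0,0]]

```text
time_s: 4.25
eef_pos: [0.5255, 0.4091, 0.204]
eef_rot: [-0.0, 0.917, 0.399, -0.004]
wrist_force: [-1.2, -1.7, -1.1]
opening: 1.001
```

Run:
```python
from st import *
from bench import viewer,nets
rel([.527,.411,.046],.825)
k=viewer.get_calibration("wrist")
im=viewer.camera("wrist"); cv2.imwrite("pics/w1.png",im[:,:,::-1])
p=(.5268,.4115,-.746)
for P in ([.072,0,.108],[-.185,0,.057],[0,0,.057]): print(P,proj(k,local(p,P)))
```

```text
t 4.25 pos [0.5255 0.4091 0.204 ] yawx 0.8219 zax [-0.0083 -0.0035 -1.    ] F [-1.2 -1.7 -1.1] op 1.001
shift [0.0037, 0.0004, 0.1579] turn [-0.21, 0.47, -0.18]
[0.072, 0, 0.108] [[321.67459058 331.2943515 ]]
[-0.185, 0, 0.057] [[321.35098798 -56.86465413]]
[0, 0, 0.057] [[321.6560957  216.49520405]]
```

View pics/w1.png

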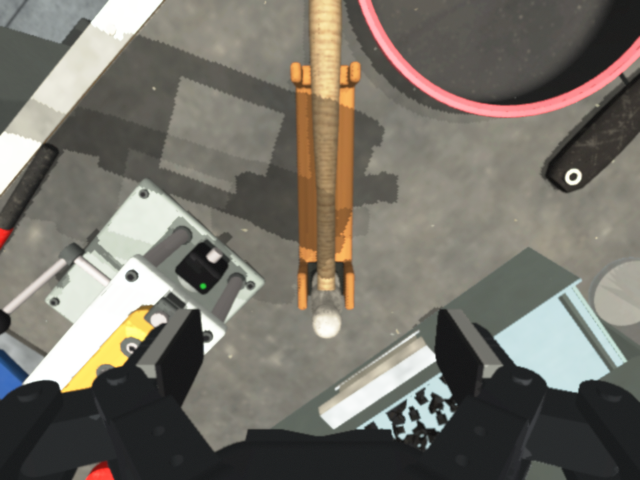

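View pics/top0.png

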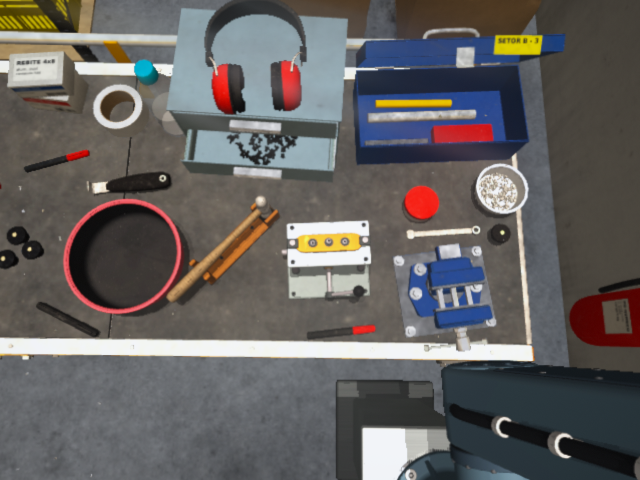

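Run:
```python
from st import *
from bench import viewer,nets
k=viewer.get_calibration("wrist")
im=viewer.camera("wrist"); cv2.imwrite("pics/w2.png",im[:,:,::-1])
rel([.527,.411,.046],.825)
k2=viewer.get_calibration("wrist"); print(k["origin"]-k2["origin"])
p=(.5268,.4115,-.746)
for P in ([.072,0,.097],[-.185,0,.057],[0,0,.057]): print(P,proj(k,local(p,P)))
cv2.imwrite("pics/w2c.png",cv2.resize(im[0:350,270:390,::-1],None,fx=3,fy=1.7,interpolation=cv2.INTER_CUBIC))
# shaft columns: warm colored wood light
hsv=cv2.cvtColor(im,cv2.COLOR_RGB2HSV)
for v in (10,40,120,160,200,240): print(v,[tuple(int(c) for c in im[v,u]) for u in range(300,354,6)])
```

```text
t 4.35 pos [0.5271 0.4075 0.2092] yawx 0.8203 zax [-0.0024 -0.0016 -1.    ] F [-0.4 -0.1  0.7] op 1.001
shift [0.003, -0.0024, 0.1632] turn [-0.04, 0.16, -0.27]
[-0.00045302  0.00065591 -0.00236255]
[0.072, 0, 0.097] [[321.90983661 320.27862075]]
[-0.185, 0, 0.057] [[321.25298587 -57.80173966]]
[0, 0, 0.057] [[321.70242834 213.90419077]]
10 [(133, 128, 119), (110, 107, 99), (175, 143, 101), (219, 180, 130), (232, 200, 145), (235, 201, 142), (204, 167, 118), (110, 106, 94), (67, 66, 62)]
40 [(131, 127, 118), (114, 112, 103), (167, 136, 98), (215, 177, 127), (230, 193, 139), (228, 193, 139), (198, 163, 117), (128, 124, 112), (118, 115, 105)]
120 [(161, 107, 58), (163, 108, 58), (116, 84, 53), (140, 115, 82), (159, 132, 95), (154, 129, 94), (127, 107, 78), (175, 115, 62), (177, 117, 62)]
160 [(158, 105, 57), (161, 108, 58), (135, 90, 49), (137, 114, 82), (174, 146, 106), (157, 131, 94), (131, 98, 64), (177, 117, 63), (174, 115, 62)]
200 [(128, 85, 46), (126, 84, 46), (134, 90, 48), (103, 83, 59), (129, 107, 76), (124, 103, 73), (157, 105, 57), (180, 119, 63), (170, 113, 61)]
240 [(120, 82, 46), (129, 86, 46), (130, 86, 47), (113, 94, 68), (134, 112, 82), (127, 106, 77), (166, 109, 61), (222, 147, 78), (241, 170, 90)]
```

View pics/w2c.png

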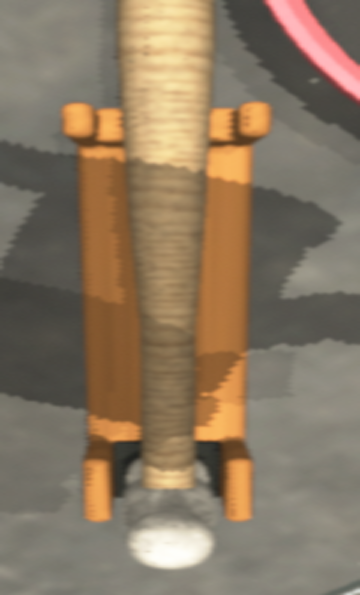

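Run:
```python
from st import *
from bench import viewer
import bench
k=viewer.get_calibration("wrist"); o=telemetry.get_obs()
Rt=rot(o["eef_rot"])
print(o["eef_pos"],k["origin"], Rt.inv().apply(k["origin"]-o["eef_pos"]), (Rt.inv()*rot(k["orientation"])).as_matrix().round(3))
for dx in (0,.003,.006): 
  P=o["eef_pos"]+Rt.apply([dx,0,0]); P[2]=.057; print(dx,P,proj(k,P))
# hammer estimate from the wrist alone: shaft pts
A=at_z(k,[(326,10),(326,270)],.057); print(A,np.arctan2(*(A[1]-A[0])[[1,0]]))
A=at_z(k,[(327,320)],.097);print(A)
```

```text
[0.52710841 0.40747621 0.20917811] [0.47586479 0.45796061 0.36580817] [ 0.00153775 -0.07202228 -0.1565822 ] [[ 1.     0.    -0.001]
 [-0.    -0.957 -0.289]
 [-0.001  0.289 -0.957]]
0 [0.52710841 0.40747621 0.057     ] [[317.31631955 215.36766244]]
0.003 [0.5291543  0.40967035 0.057     ] [[321.08342291 215.36985807]]
0.006 [0.53120019 0.41186449 0.057     ] [[324.85064772 215.37215756]]
[[0.42416503 0.51193211 0.057     ]
 [0.56596974 0.38102532 0.057     ]] -0.7454580725065355
[[0.58434828 0.36429042 0.097     ]]
```

>>> step_arm:
  plan:
    - [[0.003,-0.001,0.04],[0,0,-0.3]]
    - [[0.005,-0.001,0.08],[0,0,-0.3]]
    - [[0.005,-0.001,0.12],[0,0,-0.3]]
    - [[0.005,-0.001,0.155],[0,0,-0.3]]
    - [[0.005,-0.001,0.163],[0,0,-0.3]]

```text
time_s: 4.85
eef_pos: [0.5286, 0.4096, 0.045]
eef_rot: [0.0, 0.916, 0.4, -0.003]
wrist_force: [0.2, -0.3, -0.3]
opening: 1.002
```

Run:
```python
from st import *
from bench import viewer
im=viewer.camera("wrist"); cv2.imwrite("pics/w3.png",im[:,:,::-1])
k=viewer.get_calibration("wrist")
rel([.527,.411,.046],.825)
o=telemetry.get_obs();Rt=rot(o["eef_rot"])
for dx in (0,.003): 
  P=o["eef_pos"]+Rt.apply([dx,0,0]); P[2]=.057; print(dx,P,proj(k,P))
```

```text
t 4.9 pos [0.5292 0.4101 0.0459] yawx 0.8236 zax [-0.0033 -0.0019 -1.    ] F [-1.1 -0.3 -0.1] op 0.998
shift [-0.0008, -0.0023, -0.0001] turn [-0.06, 0.21, -0.08]
0 [0.52923769 0.41007906 0.057     ] [[314.83388902 307.45101838]]
0.003 [0.53127651 0.41227976 0.057     ] [[322.27833185 307.46152739]]
```

View pics/w3.png

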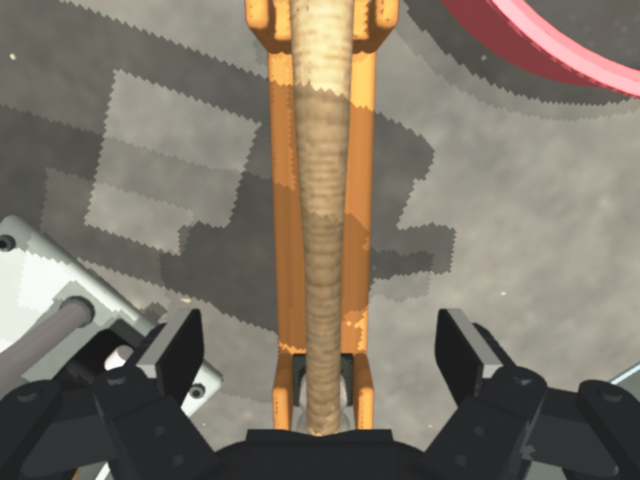

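>>> step_arm:
  plan:
    - [[0.0015,0,0],[0,0,0]]
    - [[0.0015,0,0],[0,0,0]]
    - [[0.0015,0,0],[0,0,0]]
    - [[0.0015,0,0],[0,0,0]]
    - [[0.0015,0,0],[0,0,0]]
  fingers: 0

```text
time_s: 5.4
eef_pos: [0.5319, 0.4131, 0.0488]
eef_rot: [0.0, 0.916, 0.401, 0.001]
wrist_force: [3.2, 1.6, 3.6]
opening: 0.149
```

>>> step_arm:
  plan:
    - [[0,0,0],[0,0,0]]
    - [[0,0,0],[0,0,0]]

```text
time_s: 5.6
eef_pos: [0.5347, 0.4146, 0.0523]
eef_rot: [-0.0, 0.916, 0.401, 0.004]
wrist_force: [-0.9, -0.6, 15.0]
opening: 0.005
```

Run:
```python
from st import *
from bench import viewer
im=viewer.camera("wrist"); cv2.imwrite("pics/w4.png",im[:,:,::-1])
rel([.527,.411,.046],.825)
```

```text
t 5.65 pos [0.5347 0.4146 0.0523] yawx 0.8247 zax [ 0.0072  0.0038 -1.    ] F [-0.3 -0.5 15.9] op -0.004
shift [-0.0079, -0.0032, 0.0062] turn [0.16, -0.44, -0.02]
```

View pics/w4.png

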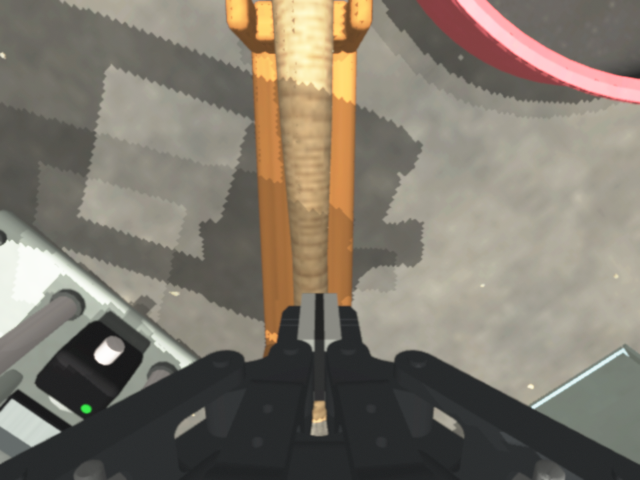

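Run:
```python
from st import *
from bench import viewer
a=viewer.camera("scene"); b=viewer.camera("top")
cv2.imwrite("pics/s5.png",cv2.resize(a[180:360,160:400,::-1],None,fx=3.3,fy=3.3,interpolation=cv2.INTER_CUBIC))
cv2.imwrite("pics/t5.png",cv2.resize(b[150:330,140:380,::-1],None,fx=3.3,fy=3.3,interpolation=cv2.INTER_CUBIC))
```

```text
(no output)
```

View pics/s5.png

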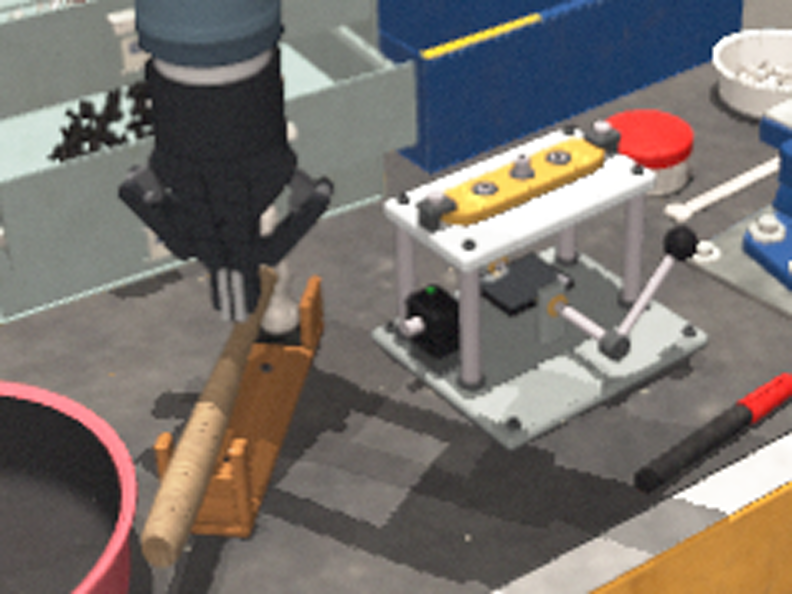

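View pics/t5.png

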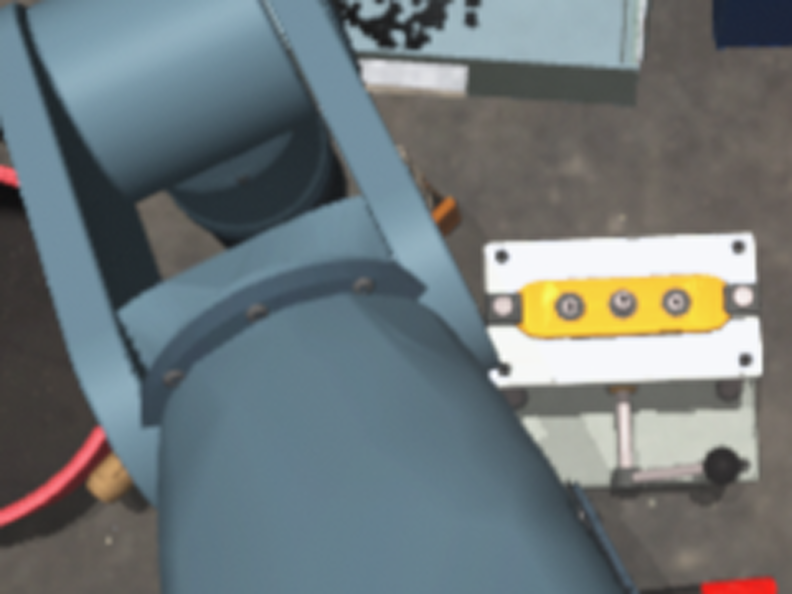

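Run:
```python
from st import *
from bench import viewer
S=viewer.get_calibration("scene"); o=telemetry.get_obs(); print(o["eef_pos"])
for z in (.03,.044,.052,.068,.08):
    P=o["eef_pos"].copy(); P[2]=z; print(z,(proj(S,P)-[160,180])*3.3)
p=(.5268,.4115,-.746)
for X in ([0,0,.057],[0.02,0,.057],[-.02,0,.057],[-.185,0,.057],[.072,0,.012]): print(X,(proj(S,local(p,X))-[160,180])*3.3)
```

```text
[0.53470689 0.41460517 0.05233834]
0.03 [[242.17508494 364.74336648]]
0.044 [[240.1289235  346.52587926]]
0.052 [[238.94798608 335.99393526]]
0.068 [[236.56022372 314.65926965]]
0.08 [[234.74645331 298.4173687 ]]
[0, 0, 0.057] [[248.95169469 333.83817957]]
[0.02, 0, 0.057] [[257.12474055 314.55809417]]
[-0.02, 0, 0.057] [[240.50200497 353.78086584]]
[-0.185, 0, 0.057] [[158.21676321 548.52945832]]
[0.072, 0, 0.012] [[282.493494   324.02652889]]
```

Run:
```python
from st import *
from bench import viewer, ctrl
print([a for a in dir(ctrl) if not a.startswith("__")], ctrl.tip_reach)
W=viewer.get_calibration("wrist"); o=telemetry.get_obs(); print(o["eef_pos"],o["q"])
Rt=rot(o["eef_rot"])
for z in (.008,0,-.011,-.016,-.03,-.065): print(z,proj(W,o["eef_pos"]+Rt.apply([0,0,z])), proj(W,o["eef_pos"]+Rt.apply([0,-.011,z])))
```

```text
['MotionError', 'tip_reach'] 0.008
[0.53470689 0.41460517 0.05233834] [ 4.84551439e-01  5.64980437e-01  1.44622111e+00  1.61447046e-05
  1.12228124e+00 -3.40043334e-01]
0.008 [[315.3435318 288.4314544]] [[315.28116131 265.418216  ]]
0 [[315.19278913 295.94878824]] [[315.1244865  272.03156758]]
-0.011 [[314.96216509 307.45393619]] [[314.88422429 282.17643158]]
-0.016 [[314.84709336 313.196445  ]] [[314.76408657 287.25061207]]
-0.03 [[314.48405901 331.32163559]] [[314.38393279 303.31339715]]
-0.065 [[313.19093682 395.98859078]] [[313.01530489 361.22476983]]
```

Run:
```python
import cv2
im=cv2.imread("pics/w2.png"); cv2.imwrite("pics/w2d.png",cv2.resize(im[150:390,0:320],None,fx=2.5,fy=2.5,interpolation=cv2.INTER_CUBIC))
```

```text
(no output)
```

View pics/w2d.png

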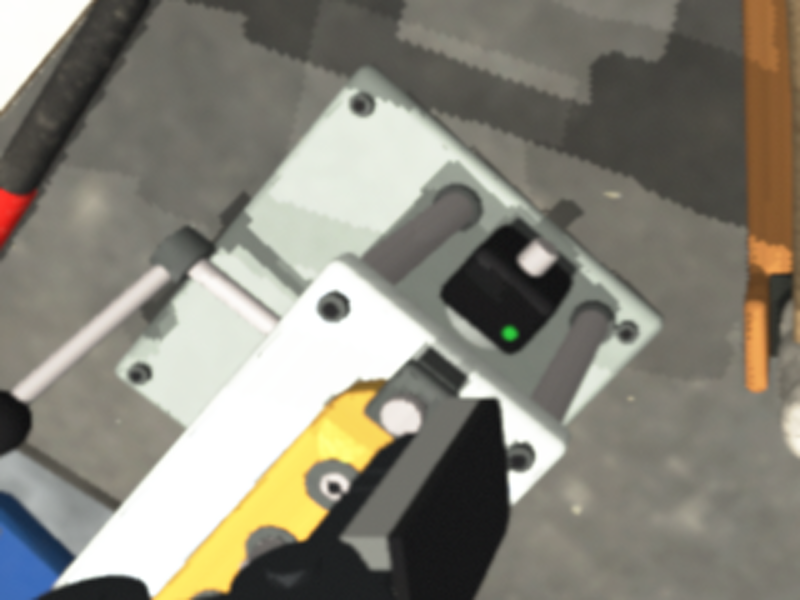

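Run:
```python
from st import *
from bench import viewer
W=viewer.get_calibration("wrist"); o=telemetry.get_obs(); Rt=rot(o["eef_rot"])
Rrel=Rt.inv()*rot(W["orientation"])
T=R.from_quat([.9165*1,.3995,0.0012,0.0]) # approx
x=np.array([np.cos(.8203),np.sin(.8203),0]);z=np.array([-.0024,-.0016,-1.]);z/=np.linalg.norm(z);x-=z*(x@z);x/=np.linalg.norm(x)
Rw=R.from_matrix(np.c_[x,np.cross(z,x),z])*Rrel
q=Rw.as_quat(); k=dict(W); k["orientation"]=np.array([q[3],q[0],q[1],q[2]]); k["origin"]=np.array([.47586,.45796,.36581])-[.00045,-.00066,.00236]
f=(.4933,.2312,.0613); h=(.5285,.4118,-.746)
P=np.vstack([local(f,np.array([[-42,78,112],[42,78,112],[0,30,123],[-92,85,8],[55,85,8]])/1e3),local(h,np.array([[-105,17,62],[-105,-17,62],[72,17,42],[72,-17,42]])/1e3)])
obs=np.array([[139.2,252.4],[226,328],[134,344.4],[146.8,176.8],[264.8,278.8],[302.3,64],[350,64],[308,285],[345,285]])
print(np.c_[proj(k,P),obs].round(1))
def ff(p):
    kk=dict(k); kk["origin"]=k["origin"]+p[:3]; return (proj(kk,P)-obs)[:5].ravel()
r=least_squares(ff,np.zeros(3),loss="soft_l1"); print(r.x,r.fun.reshape(-1,2).round(1))
```

```text
[[124.5 250.5 139.2 252.4]
 [221.1 328.  226.  328. ]
 [126.5 343.1 134.  344.4]
 [138.1 172.2 146.8 176.8]
 [261.8 277.8 264.8 278.8]
 [346.2  70.7 302.3  64. ]
 [297.9  70.9 350.   64. ]
 [341.7 290.7 308.  285. ]
 [303.  290.9 345.  285. ]]
[-0.00498712  0.00254702  0.00974289] [[-4.9  1.1]
 [ 0.9 -0.1]
 [ 2.  -1.9]
 [-1.7 -0.1]
 [ 0.2  0.3]]
```

>>> step_arm:
  plan:
    - [[0,0,-0.02],[0,0,0]]
    - [[0,0,-0.02],[0,0,0]]
    - [[0,0,-0.02],[0,0,0]]
    - [[0,0,-0.02],[0,0,0]]
  fingers: 65

```text
time_s: 6.15
eef_pos: [0.5307, 0.4125, 0.0665]
eef_rot: [0.0, 0.916, 0.401, -0.001]
wrist_force: [1.0, -1.1, 0.1]
opening: 0.649
```

Run:
```python
from st import *
from bench import viewer
im=viewer.camera("wrist"); cv2.imwrite("pics/w6.png",im[:,:,::-1])
rel([.527,.411,.022],.825)
im=viewer.camera("scene"); cv2.imwrite("pics/s6.png",cv2.resize(im[180:360,160:400,::-1],None,fx=3.3,fy=3.3,interpolation=cv2.INTER_CUBIC))
```

```text
t 6.2 pos [0.5307 0.4124 0.0663] yawx 0.8245 zax [-0.0018 -0.001  -1.    ] F [ 0.  -0.2 -0.7] op 0.65
shift [-0.0035, -0.0017, 0.0443] turn [-0.04, 0.11, -0.03]
```

View pics/w6.png

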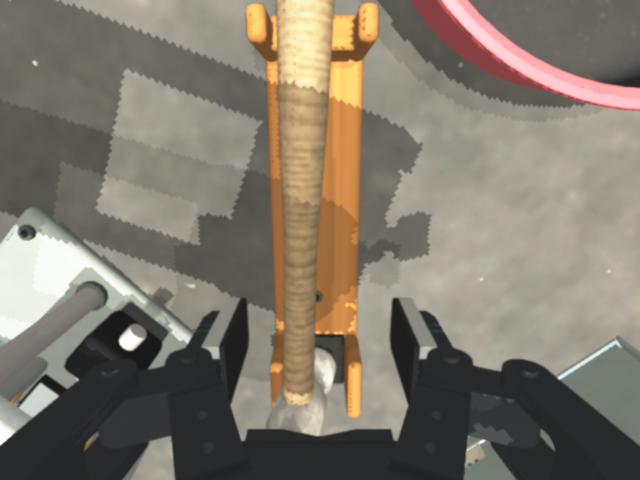

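View pics/s6.png

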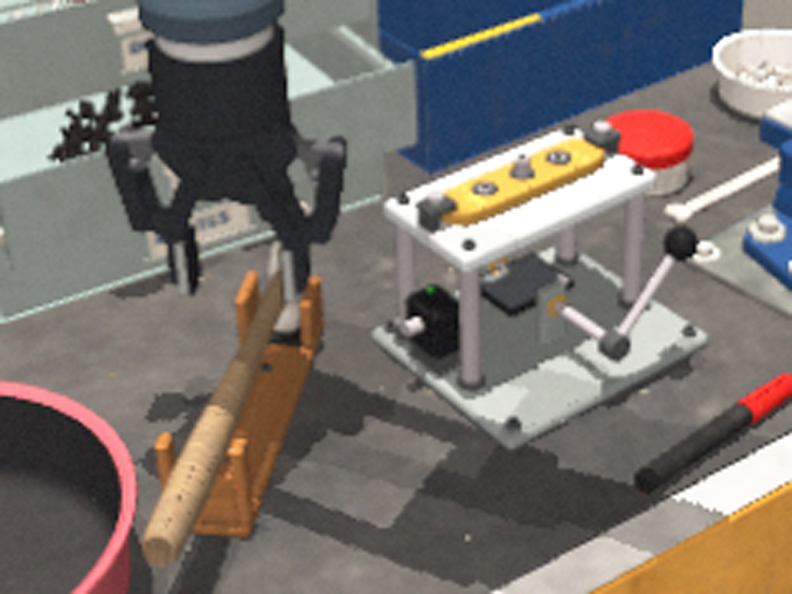

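>>> step_arm:
  plan:
    - [[0,0,0.02],[0,0,0]]
    - [[0,0,0.035],[0,0,0]]
    - [[0,0,0.044],[0,0,0]]
    - [[0,0,0.044],[0,0,0]]

```text
time_s: 6.65
eef_pos: [0.5298, 0.4119, 0.021]
eef_rot: [0.0, 0.916, 0.401, -0.002]
wrist_force: [-0.5, -0.1, -0.3]
opening: 0.652
```

Run:
```python
from st import *
from bench import viewer
im=viewer.camera("wrist"); cv2.imwrite("pics/w7.png",im[:,:,::-1])
rel([.527,.411,.022],.825)
im=viewer.camera("scene"); cv2.imwrite("pics/s7.png",cv2.resize(im[200:320,180:320,::-1],None,fx=5,fy=5,interpolation=cv2.INTER_CUBIC))
```

```text
t 6.7 pos [0.5307 0.4124 0.0224] yawx 0.8245 zax [-0.0022 -0.0011 -1.    ] F [0.4 0.  0.8] op 0.647
shift [-0.0035, -0.0017, 0.0004] turn [-0.05, 0.13, -0.03]
```

View pics/w7.png

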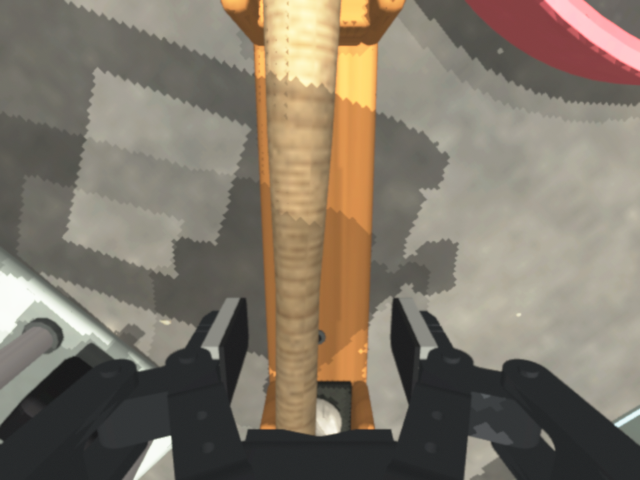

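View pics/s7.png

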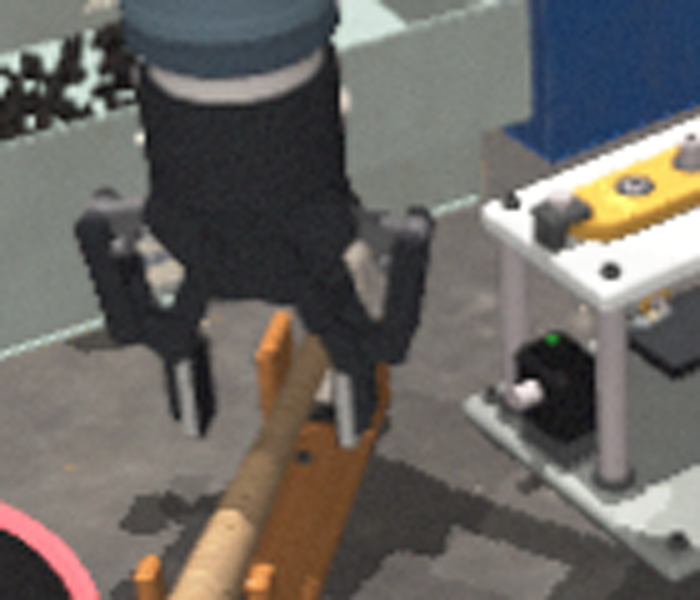

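>>> step_arm:
  plan:
    - [[0,0,0],[0,0,0]]
    - [[0,0,0],[0,0,0]]
    - [[0,0,0],[0,0,0]]
    - [[0,0,0],[0,0,0]]
    - [[0,0,0],[0,0,0]]
  fingers: 0

```text
time_s: 7.25
eef_pos: [0.5322, 0.4132, 0.0247]
eef_rot: [-0.0, 0.916, 0.401, 0.001]
wrist_force: [-0.3, -0.3, 5.1]
opening: 0.193
```

Run:
```python
from st import *
from bench import viewer
im=viewer.camera("wrist"); cv2.imwrite("pics/w8.png",im[:,:,::-1])
rel([.527,.411,.022],.825)
im=viewer.camera("scene"); cv2.imwrite("pics/s8.png",cv2.resize(im[200:320,180:320,::-1],None,fx=5,fy=5,interpolation=cv2.INTER_CUBIC))
```

```text
t 7.3 pos [0.5322 0.4132 0.0247] yawx 0.8247 zax [ 1.6e-03  8.0e-04 -1.0e+00] F [0.2 0.5 5.1] op 0.19
shift [-0.0052, -0.0023, 0.0026] turn [0.04, -0.09, -0.02]
```

View pics/w8.png

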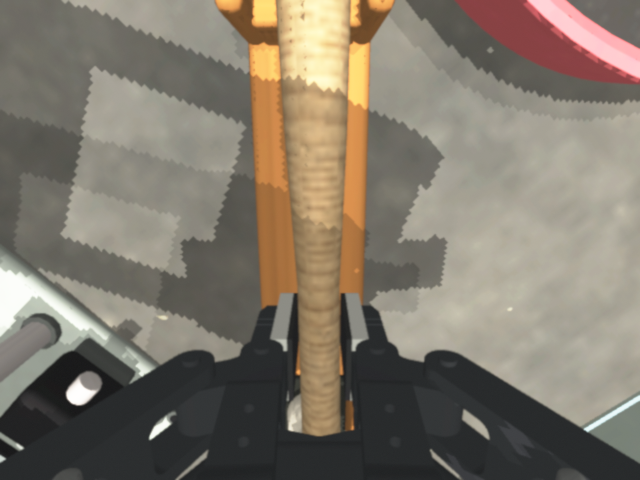

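View pics/s8.png

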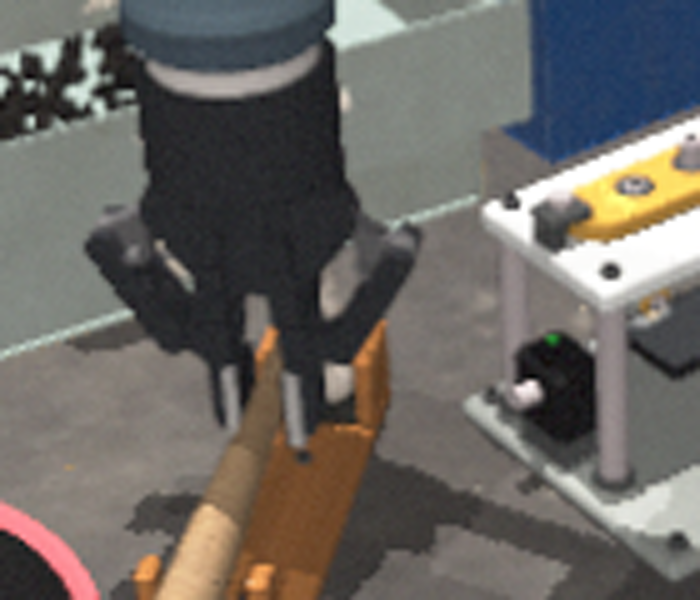

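>>> step_arm:
  plan:
    - [[0,0,-0.02],[0,0,0]]
    - [[0,0,-0.05],[0,0,0]]
    - [[0,0,-0.09],[0,0,0]]
    - [[0,0,-0.13],[0,0,0]]
    - [[0,0,-0.16],[0,0,0]]

```text
time_s: 7.85
eef_pos: [0.5312, 0.4127, 0.1849]
eef_rot: [0.0, 0.916, 0.401, -0.0]
wrist_force: [0.2, 0.7, -4.6]
opening: 0.19
```

Run:
```python
from st import *
from bench import viewer
im=viewer.camera("wrist"); cv2.imwrite("pics/w9.png",im[:,:,::-1])
rel([.4405,.28,.2],.825)
im=viewer.camera("scene"); cv2.imwrite("pics/s9.png",cv2.resize(im[150:360,150:400,::-1],None,fx=3,fy=2.85,interpolation=cv2.INTER_CUBIC))
```

```text
t 7.9 pos [0.5336 0.4141 0.1909] yawx 0.8246 zax [ 0.0067  0.0035 -1.    ] F [2.9 1.4 1.5] op 0.19
shift [-0.1616, 0.0227, -0.0102] turn [0.15, -0.41, -0.03]
```

View pics/w9.png

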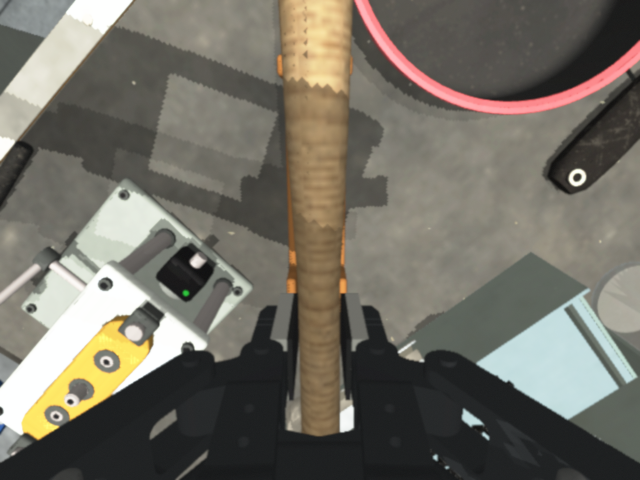

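View pics/s9.png

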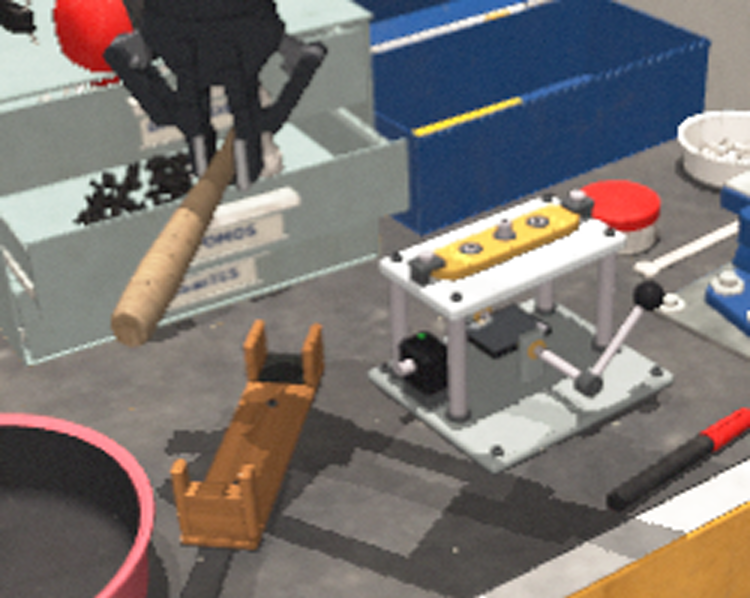

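>>> step_arm:
  plan:
    - [[-0.03,0.005,-0.01],[0,0,0]]
    - [[-0.07,0.011,-0.025],[0,0,0]]
    - [[-0.11,0.017,-0.035],[0,0,0]]
    - [[-0.145,0.023,-0.035],[0,0,0]]
    - [[-0.158,0.025,-0.035],[0,0,0]]

```text
time_s: 8.45
eef_pos: [0.4394, 0.2773, 0.2157]
eef_rot: [0.0, 0.916, 0.4, -0.003]
wrist_force: [0.3, 0.6, -3.8]
opening: 0.19
```

>>> step_arm:
  plan:
    - [[0,0,0],[0,0,0]]
    - [[0,0,0],[0,0,0]]

```text
time_s: 8.65
eef_pos: [0.4424, 0.2801, 0.2174]
eef_rot: [-0.0, 0.916, 0.4, -0.001]
wrist_force: [0.3, 0.2, -3.9]
opening: 0.191
```

Run:
```python
from st import *
from bench import viewer
im=viewer.camera("wrist"); cv2.imwrite("pics/w10.png",im[:,:,::-1])
rel([.4434,.2794,.22],.825)
im=viewer.camera("scene"); cv2.imwrite("pics/s10.png",cv2.resize(im[120:330,200:400,::-1],None,fx=4,fy=2.85,interpolation=cv2.INTER_CUBIC))
rel([.4434,.2794,.22],.825)
im=viewer.camera("top"); cv2.imwrite("pics/t10.png",cv2.resize(im[150:350,200:420,::-1],None,fx=3.6,fy=3,interpolation=cv2.INTER_CUBIC))
```

```text
t 8.7 pos [0.4428 0.2804 0.2177] yawx 0.8245 zax [-9.e-04  0.e+00 -1.e+00] F [ 0.1  0.4 -3.6] op 0.192
shift [-0.0003, 0.0011, -0.0023] turn [-0.04, 0.03, -0.03]
t 8.75 pos [0.4429 0.2805 0.2179] yawx 0.8248 zax [-8.e-04  0.e+00 -1.e+00] F [ 0.6  0.3 -3.4] op 0.191
shift [-0.0005, 0.0011, -0.0021] turn [-0.04, 0.03, -0.01]
```

View pics/w10.png

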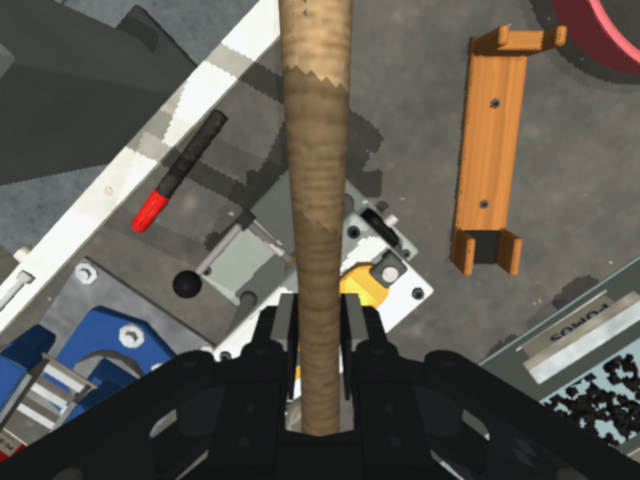

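View pics/s10.png

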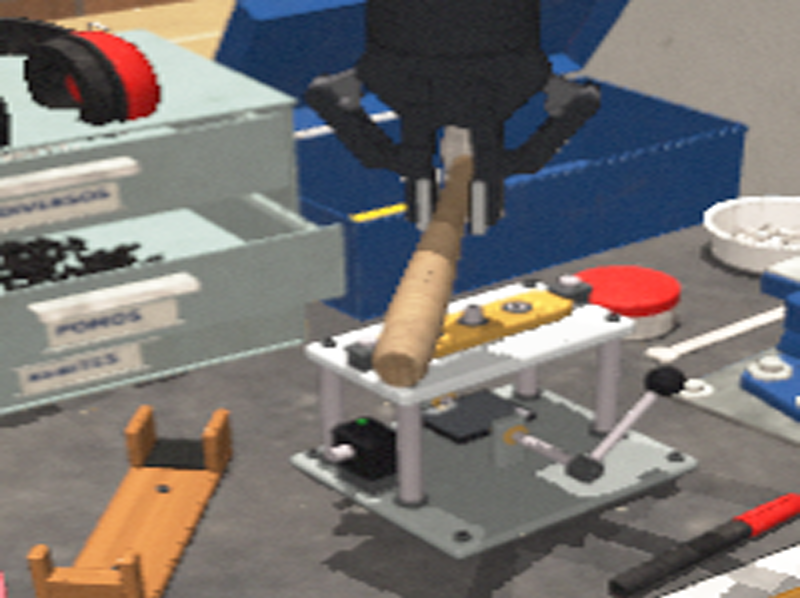

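View pics/t10.png

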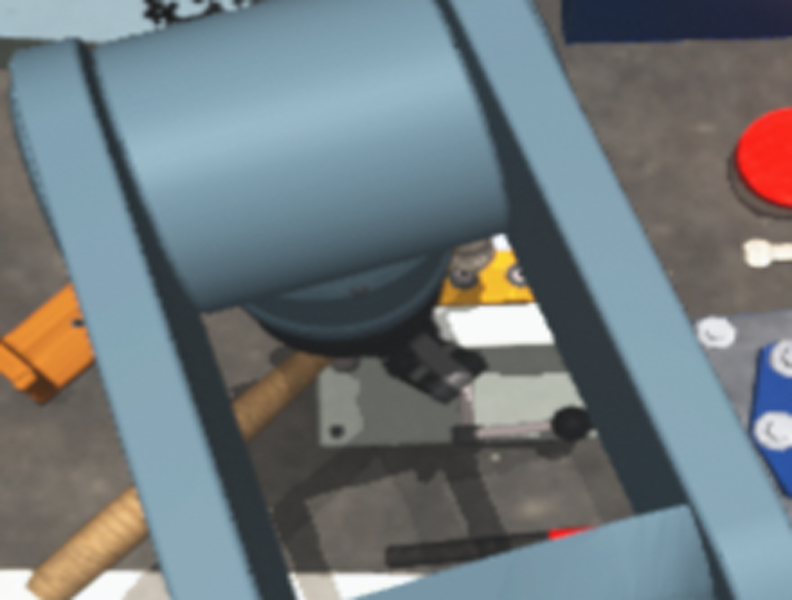

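Run:
```python
from st import *
from bench import viewer
S=viewer.get_calibration("scene");T=viewer.get_calibration("top");W=viewer.get_calibration("wrist")
h=(.4429+.0007,.2805-.0007,-.746); h=(.4421,.2812,-.746)
for d in (.0325,.025):
  zz=.2179+d
  for n,X in dict(end=[-.185,0,0],grip=[0,0,0],ball=[.072,0,.051],face=[.072,0,-.045]).items():
    P=local(h,X); P[:,2]+=zz
    print(n,((proj(S,P)-[200,120])*[4,2.85]).round(),((proj(T,P)-[200,150])*[3.6,3]).round(),proj(W,P).round())
P=np.array([[.4933,.2312,.137]]);print(((proj(S,P)-[200,120])*[4,2.85]).round(),((proj(T,P)-[200,150])*[3.6,3]).round())
im=cv2.imread("pics/w10.png"); cv2.imwrite("pics/w10c.png",cv2.resize(im[270:450,240:400],None,fx=4,fy=3,interpolation=cv2.INTER_CUBIC))
im=cv2.imread("pics/s10.png"); cv2.imwrite("pics/s10c.png",cv2.resize(im[100:400,340:560],None,fx=2.5,fy=2,interpolation=cv2.INTER_CUBIC))
```

```text
end [[391. 361.]] [[ 42. 587.]] [[ 312. -385.]]
grip [[451. 205.]] [[353. 321.]] [[314. 332.]]
ball [[469.  88.]] [[471. 198.]] [[313. 644.]]
face [[469. 218.]] [[465. 243.]] [[316. 412.]]
end [[391. 373.]] [[ 46. 587.]] [[ 312. -351.]]
grip [[451. 216.]] [[354. 323.]] [[314. 322.]]
ball [[469.  98.]] [[470. 202.]] [[313. 614.]]
face [[469. 227.]] [[465. 246.]] [[316. 402.]]
[[472. 303.]] [[464. 272.]]
```

View pics/w10c.png

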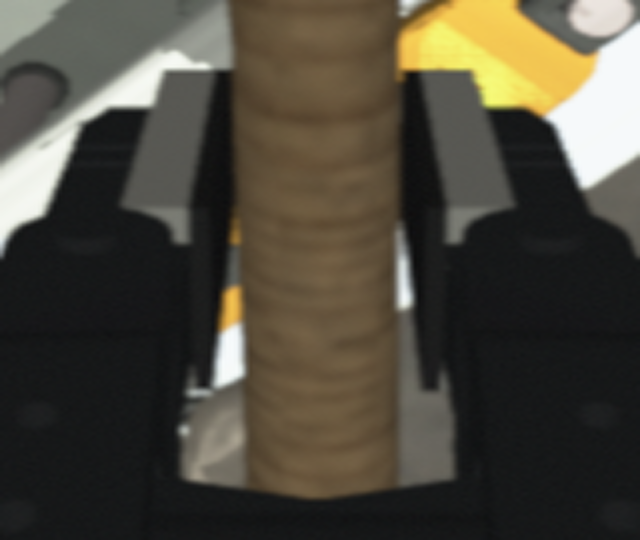

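View pics/s10c.png

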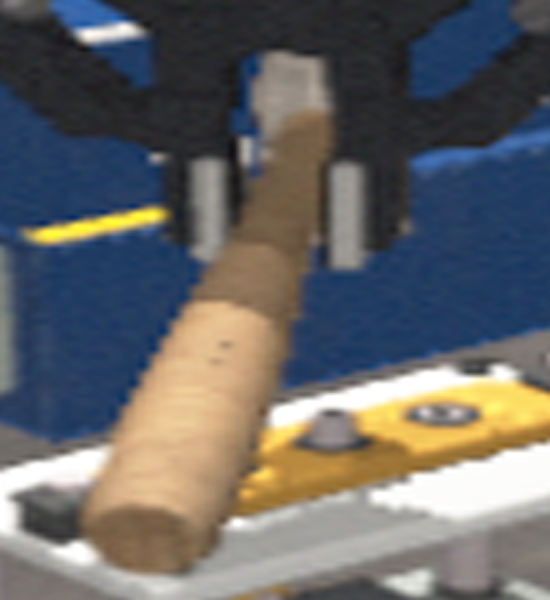

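>>> step_arm:
  plan:
    - [[0.004,0,0],[0,6,0]]
    - [[0.004,0,0],[0,6,0]]
    - [[0.004,0,0],[0,6,0]]

```text
time_s: 9.1
eef_pos: [0.4452, 0.2828, 0.2186]
eef_rot: [-0.021, 0.915, 0.4, 0.047]
wrist_force: [-0.2, 0.7, -3.8]
opening: 0.195
```

Run:
```python
from st import *
from bench import viewer
im=viewer.camera("scene"); cv2.imwrite("pics/s11.png",cv2.resize(im[150:250,270:370,::-1],None,fx=6,fy=6,interpolation=cv2.INTER_CUBIC))
rel([.4459,.2837,.2179],.825)
im=viewer.camera("top"); cv2.imwrite("pics/t11.png",cv2.resize(im[200:280,290:390,::-1],None,fx=7,fy=7,interpolation=cv2.INTER_CUBIC))
S=viewer.get_calibration("scene");T=viewer.get_calibration("top")
o=telemetry.get_obs(); Rt=rot(o["eef_rot"])
ax=o["eef_pos"]+Rt.apply([0,0,-.0325])
f=ax+np.array([.734,-.679,0])*.071; 
for n,z in dict(ball=.051,mid=0,face=-.045).items():
  P=f+[0,0,z]; print(n,P.round(4),((proj(S,P)-[270,150])*6).round(),((proj(T,P)-[290,200])*7).round())
```

```text
t 9.15 pos [0.4456 0.283  0.2189] yawx 0.8246 zax [ 0.0702  0.0757 -0.9947] F [ 0.8  0.2 -3.9] op 0.193
shift [0.0007, -0.0002, 0.0011] turn [0.01, -5.93, -0.02]
ball [0.4956 0.2324 0.3023] [[282.   2.]] [[285. 108.]]
mid [0.4956 0.2324 0.2513] [[282. 151.]] [[279. 168.]]
face [0.4956 0.2324 0.2063] [[282. 276.]] [[274. 214.]]
```

View pics/s11.png

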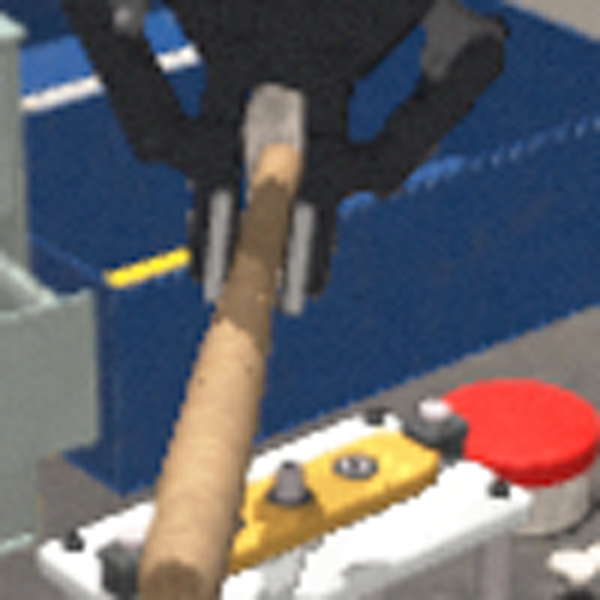

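View pics/t11.png

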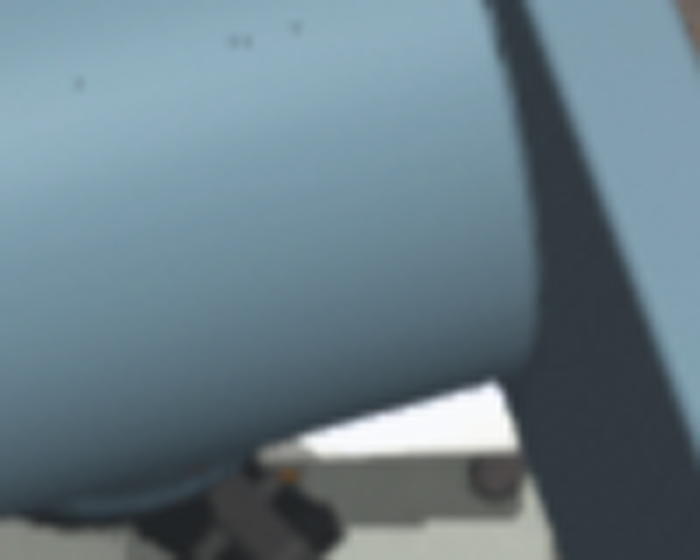

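>>> step_arm:
  plan:
    - [[0.001,0,0],[0,2,0]]
    - [[0.001,0,0],[0,2,0]]

```text
time_s: 9.4
eef_pos: [0.446, 0.2836, 0.2188]
eef_rot: [-0.028, 0.914, 0.4, 0.064]
wrist_force: [-1.2, 0.0, -4.4]
opening: 0.191
```

Run:
```python
from st import *
rel([.4459,.2837,.2179],.825)
o=telemetry.get_obs(); Rt=rot(o["eef_rot"])
ax=o["eef_pos"]+Rt.apply([0,0,-.0325])
f=ax+np.array([.734,-.679,0])*.071; print(f-[0,0,.045], Rt.inv().apply([0,0,-1]))
```

```text
t 9.4 pos [0.446  0.2836 0.2188] yawx 0.8247 zax [ 0.094   0.1018 -0.9904] F [-1.2  0.  -4.4] op 0.191
shift [-0.0001, -0.0001, 0.0009] turn [-0.0, -7.96, -0.02]
[0.49503868 0.23209109 0.20597116] [-1.38503728e-01  7.52962149e-05  9.90361909e-01]
```

>>> step_arm:
  plan:
    - [[-0.0042,0,0.0297],[0,0,0]]
    - [[-0.0086,0,0.0614],[0,0,0]]
    - [[-0.0119,0,0.0852],[0,0,0]]
    - [[-0.0119,0,0.0852],[0,0,0]]

```text
time_s: 9.8
eef_pos: [0.4437, 0.283, 0.1295]
eef_rot: [-0.028, 0.914, 0.4, 0.06]
wrist_force: [0.1, -0.1, -4.4]
opening: 0.191
```

Run:
```python
from st import *
from bench import viewer
rel([.4459,.2837,.1355],.825)
im=viewer.camera("scene"); cv2.imwrite("pics/s12.png",cv2.resize(im[190:270,270:370,::-1],None,fx=7,fy=7,interpolation=cv2.INTER_CUBIC))
rel([.4459,.2837,.1355],.825)
```

```text
t 9.8 pos [0.4437 0.283  0.1295] yawx 0.8244 zax [ 0.0876  0.0995 -0.9912] F [ 0.1 -0.1 -4.4] op 0.191
shift [0.0028, 0.0011, -0.0057] turn [-0.18, -7.61, -0.02]
t 9.85 pos [0.445  0.2834 0.1315] yawx 0.8246 zax [ 0.0904  0.1005 -0.9908] F [-0.8  0.1 -3.7] op 0.194
shift [0.0014, 0.0005, -0.0038] turn [-0.1, -7.77, -0.02]
```

View pics/s12.png

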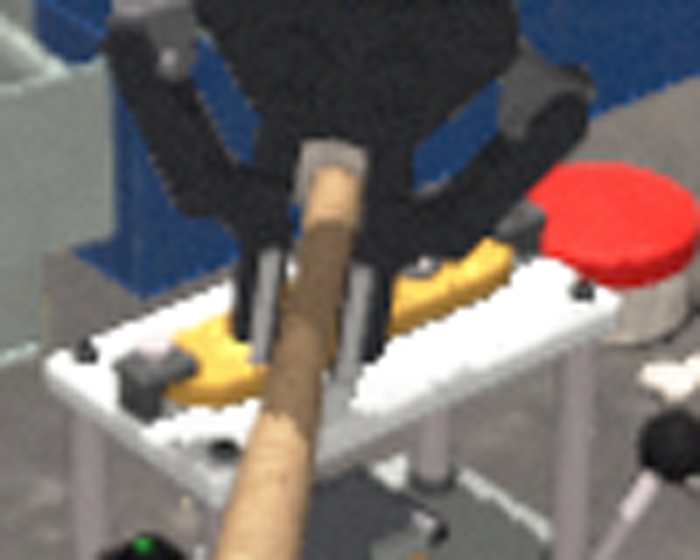

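Run:
```python
from st import *
from bench import viewer
S=viewer.get_calibration("scene")
o=telemetry.get_obs(); Rt=rot(o["eef_rot"]); print(o["eef_pos"],o["wrist_force"])
for z in (.0325,.04,.05,.025):
    ax=o["eef_pos"]+Rt.apply([0,0,-z])
    for L in (.055,.071,-.05): print(z,L,((proj(S,ax+np.array([.734,-.679,0])*L)-[270,190])*7).round())
```

```text
[0.44498483 0.28338475 0.13150704] [-0.80760572  0.05879532 -3.69799447]
0.0325 0.055 [[327. 202.]]
0.0325 0.071 [[333. 175.]]
0.0325 -0.05 [[280. 399.]]
0.04 0.055 [[330. 179.]]
0.04 0.071 [[337. 152.]]
0.04 -0.05 [[284. 375.]]
0.05 0.055 [[335. 149.]]
0.05 0.071 [[341. 122.]]
0.05 -0.05 [[289. 343.]]
0.025 0.055 [[323. 224.]]
0.025 0.071 [[330. 197.]]
0.025 -0.05 [[277. 423.]]
```

>>> step_arm:
  plan:
    - [[0.0042,0,-0.0297],[0,0,0]]
    - [[0.0097,0,-0.07],[0,0,0]]

```text
time_s: 10.05
eef_pos: [0.4449, 0.2831, 0.2036]
eef_rot: [-0.028, 0.914, 0.4, 0.062]
wrist_force: [0.5, 0.8, -3.7]
opening: 0.191
```

Run:
```python
from st import *
from bench import viewer
im=viewer.camera("scene"); cv2.imwrite("pics/s13.png",cv2.resize(im[190:270,270:370,::-1],None,fx=7,fy=7,interpolation=cv2.INTER_CUBIC))
rel([.4459,.2837,.1355],.825)
```

```text
t 10.1 pos [0.4499 0.285  0.2134] yawx 0.8254 zax [ 0.1045  0.1052 -0.9889] F [4.3 3.  4.6] op 0.193
shift [-0.0151, -0.0025, 0.0765] turn [0.31, -8.52, 0.0]
```

View pics/s13.png

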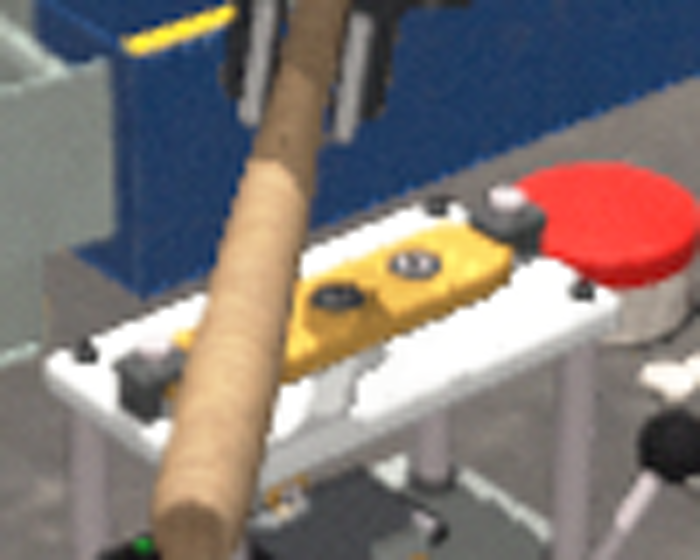

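>>> step_arm:
  plan:
    - [[-0.0028,0,0.0198],[0,0,0]]
    - [[-0.0069,0,0.0495],[0,0,0]]
    - [[-0.0102,0,0.0733],[0,0,0]]

```text
time_s: 10.4
eef_pos: [0.4473, 0.284, 0.1307]
eef_rot: [-0.028, 0.914, 0.4, 0.065]
wrist_force: [-0.3, -0.1, -4.6]
opening: 0.19
```

>>> step_arm:
  plan:
    - [[0,0,0],[0,0,0]]

```text
time_s: 10.5
eef_pos: [0.4447, 0.283, 0.1278]
eef_rot: [-0.028, 0.914, 0.4, 0.062]
wrist_force: [-0.7, -0.7, -3.9]
opening: 0.19
```

Run:
```python
from st import *
rel([.4459,.2837,.1355],.825)
```

```text
t 10.5 pos [0.4447 0.283  0.1278] yawx 0.8245 zax [ 0.0907  0.1004 -0.9908] F [-0.7 -0.7 -3.9] op 0.19
shift [0.0024, 0.0004, -0.0074] turn [-0.09, -7.78, -0.02]
```

>>> step_arm:
  plan:
    - [[0.0055,0,-0.04],[0,0,0]]
    - [[0.0069,0,-0.05],[0,0,0]]
    - [[0.0032,0,-0.023],[0,0,0]]
    - [[-0.0009,0,0.0065],[0,0,0]]
    - [[-0.0009,0,0.0065],[0,0,0]]

```text
time_s: 11.0
eef_pos: [0.4442, 0.283, 0.1208]
eef_rot: [-0.028, 0.914, 0.4, 0.062]
wrist_force: [-2.4, -0.2, -3.6]
opening: 0.192
```

Run:
```python
from st import *
from bench import viewer
rel([.4459,.2837,.1355],.825)
im=viewer.camera("scene"); cv2.imwrite("pics/s14.png",cv2.resize(im[190:270,270:370,::-1],None,fx=7,fy=7,interpolation=cv2.INTER_CUBIC))
rel([.4459,.2837,.1355],.825)
```

```text
t 11.0 pos [0.4442 0.283  0.1208] yawx 0.8245 zax [ 0.0905  0.1006 -0.9908] F [-2.4 -0.2 -3.6] op 0.192
shift [0.0037, 0.0007, -0.0143] turn [-0.11, -7.78, -0.02]
t 11.05 pos [0.4452 0.2834 0.1225] yawx 0.8244 zax [ 0.0923  0.1015 -0.9905] F [ 0.5  0.8 -3.8] op 0.192
shift [0.0025, 0.0003, -0.0128] turn [-0.06, -7.88, -0.03]
```

View pics/s14.png

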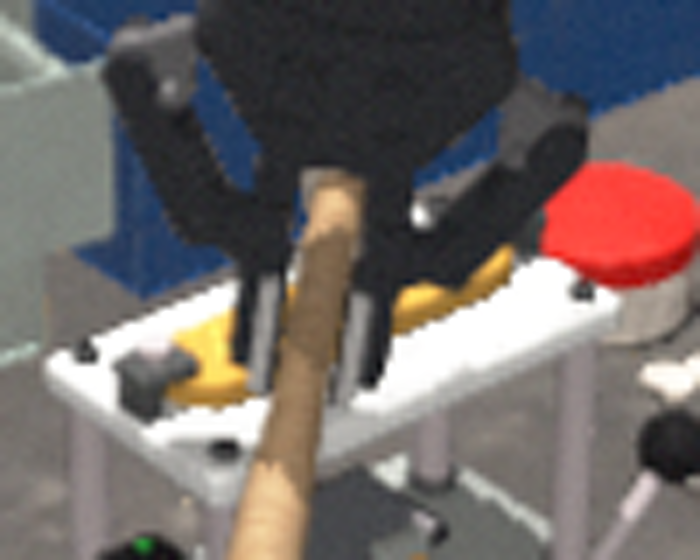

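Run:
```python
from st import *
from bench import viewer
S=viewer.get_calibration("scene")
o=telemetry.get_obs(); Rt=rot(o["eef_rot"]); print(o["eef_pos"],o["wrist_force"])
for z in (.0325,.045):
    ax=o["eef_pos"]+Rt.apply([0,0,-z])
    for L in (-.184,-.1,-.05,0,.055,.071): print(z,L,((proj(S,ax+np.array([.734,-.679,0])*L)-[270,190])*7).round())
im=viewer.camera("scene"); cv2.imwrite("pics/s15.png",cv2.resize(im[190:300,270:370,::-1],None,fx=5.4,fy=5.4,interpolation=cv2.INTER_CUBIC))
im=viewer.camera("wrist"); cv2.imwrite("pics/w15.png",im[:,:,::-1])
```

```text
[0.44523744 0.28337737 0.12251099] [ 0.45064347  0.77838141 -3.7536585 ]
0.0325 -0.184 [[207. 747.]]
0.0325 -0.1 [[255. 537.]]
0.0325 -0.05 [[280. 428.]]
0.0325 0 [[303. 328.]]
0.0325 0.055 [[326. 229.]]
0.0325 0.071 [[333. 202.]]
0.045 -0.184 [[213. 704.]]
0.045 -0.1 [[261. 496.]]
0.045 -0.05 [[287. 388.]]
0.045 0 [[309. 290.]]
0.045 0.055 [[332. 191.]]
0.045 0.071 [[339. 164.]]
```

View pics/s15.png

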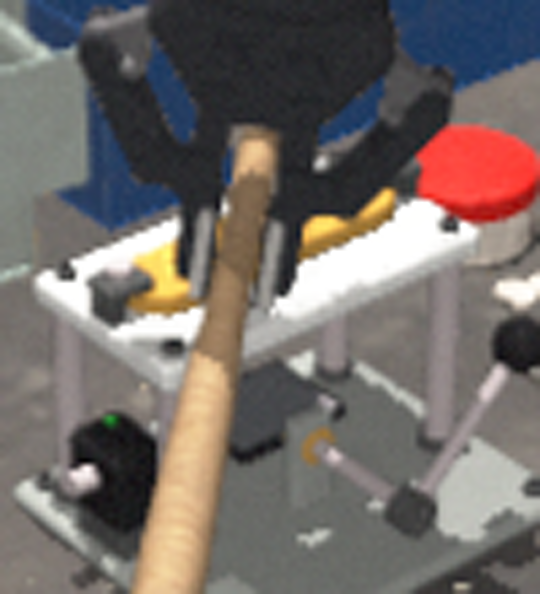

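View pics/w15.png

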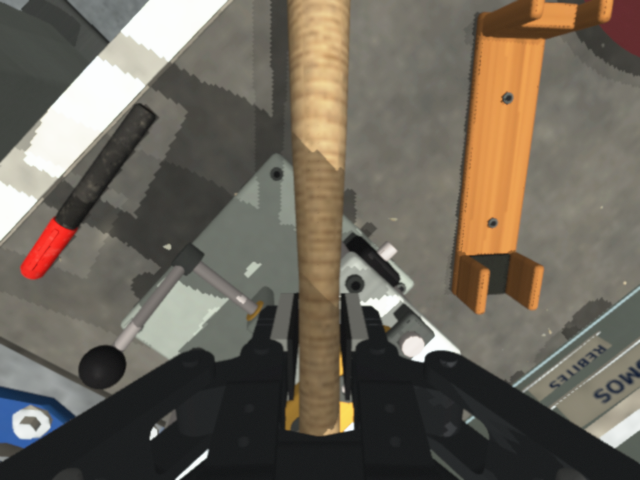

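>>> step_arm:
  plan:
    - [[0.0042,0,-0.03],[0,0,0]]
    - [[0.0097,0,-0.07],[4,0,0]]
    - [[0.0139,0,-0.1],[10,0,0]]
    - [[0.0139,0,-0.1],[10,0,0]]
    - [[0.0139,0,-0.1],[10,0,0]]

```text
time_s: 11.65
eef_pos: [0.4474, 0.2829, 0.2254]
eef_rot: [-0.106, 0.908, 0.403, 0.031]
wrist_force: [-0.6, 0.1, -5.2]
opening: 0.192
```

Run:
```python
from st import *
from bench import viewer
im=viewer.camera("scene"); cv2.imwrite("pics/s16.png",cv2.resize(im[130:290,250:410,::-1],None,fx=3.75,fy=3.75,interpolation=cv2.INTER_CUBIC))
o=telemetry.get_obs()
im=viewer.camera("wrist"); cv2.imwrite("pics/w16.png",im[:,:,::-1])
rel([.4459,.2837,.22],.825,o)
S=viewer.get_calibration("scene")
Rt=rot(o["eef_rot"]); ax=o["eef_pos"]+Rt.apply([0,0,-.0325])
for ph in (6,8,10,12,14):
    d=Rt.apply(R.from_rotvec([-np.radians(ph),0,0]).apply([0,1,0])); e=ax-.184*d; t=ax+.071*d
    print(ph,d.round(3),((proj(S,np.array([e,ax,t]))-[250,130])*3.75).round().tolist())
```

```text
t 11.7 pos [0.4459 0.2831 0.2238] yawx 0.8241 zax [-0.0331  0.2173 -0.9755] F [-1.  -0.6 -4.4] op 0.188
shift [-0.0001, 0.0003, 0.0038] turn [-9.88, -7.98, 0.64]
6 [ 0.739 -0.671 -0.067] [[186.0, 390.0], [238.0, 217.0], [253.0, 166.0]]
8 [ 0.737 -0.675 -0.033] [[184.0, 403.0], [238.0, 217.0], [254.0, 161.0]]
10 [ 0.734 -0.679  0.002] [[182.0, 417.0], [238.0, 217.0], [254.0, 157.0]]
12 [ 0.73  -0.683  0.036] [[180.0, 430.0], [238.0, 217.0], [255.0, 153.0]]
14 [ 0.725 -0.685  0.071] [[179.0, 443.0], [238.0, 217.0], [256.0, 148.0]]
```

View pics/s16.png

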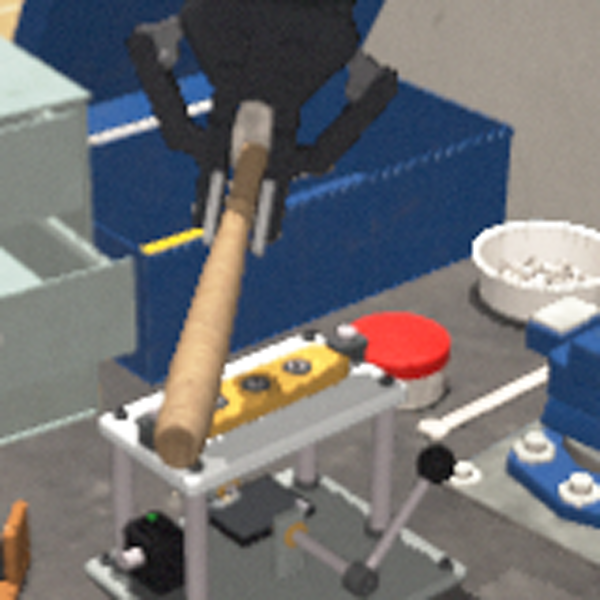

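View pics/w16.png

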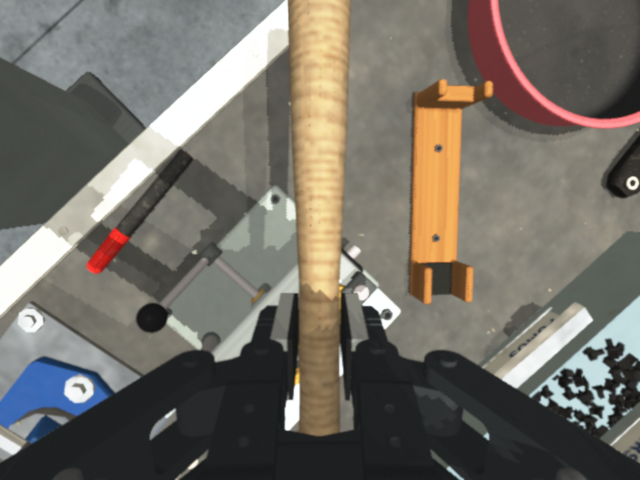

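```bash
cat > piv.py <<'E'
from st import *
def R0(yaw): 
    x=np.array([np.cos(yaw),np.sin(yaw),0]); z=np.array([0,0,-1.]); return R.from_matrix(np.c_[x,np.cross(z,x),z])
def relp(piv,ry=8,rx=12.4,yaw=.8246,off=.0325,o=None):
    o=o or telemetry.get_obs(); Rc=rot(o["eef_rot"])
    Rd=R0(yaw)*R.from_euler("y",ry,degrees=True)*R.from_euler("x",rx,degrees=True)
    tcp=np.array(piv)-Rd.apply([0,0,-off])
    print("t",round(o["time_s"],2),"piv now",(o["eef_pos"]+Rc.apply([0,0,-off])).round(4),"F",o["wrist_force"].round(1),"op",round(o["opening"],3))
    print("shift",Rc.inv().apply(tcp-o["eef_pos"]).round(4).tolist(),"turn",np.degrees((Rc.inv()*Rd).as_rotvec()).round(2).tolist())
    print("world-down in tool",Rc.inv().apply([0,0,-1]).round(4).tolist())
E
python3 -c "
from piv import *
relp([.5303,.4116,.2]);relp([.5303,.4116,.13])"
```

```text
t 11.75 piv now [0.4461 0.2763 0.2546] F [ 0.   0.5 -4.8] op 0.19
shift [0.1476, -0.0179, 0.0797] turn [2.42, 0.09, -0.01]
world-down in tool [-0.1377, 0.1716, 0.9755]
t 11.75 piv now [0.4461 0.2763 0.2546] F [ 0.   0.5 -4.8] op 0.19
shift [0.1379, -0.0059, 0.148] turn [2.42, 0.09, -0.01]
world-down in tool [-0.1377, 0.1716, 0.9755]
```

>>> step_arm:
  plan:
    - [[0.035,-0.004,0.015],[2.4,0,0]]
    - [[0.075,-0.009,0.04],[2.4,0,0]]
    - [[0.11,-0.013,0.06],[2.4,0,0]]
    - [[0.14,-0.017,0.076],[2.4,0,0]]
    - [[0.1476,-0.0179,0.0797],[2.4,0,0]]

```text
time_s: 12.25
eef_pos: [0.5273, 0.4221, 0.1655]
eef_rot: [-0.126, 0.905, 0.405, 0.018]
wrist_force: [-0.5, -0.5, -4.4]
opening: 0.191
```

>>> step_arm:
  plan:
    - [[-0.004,0.006,0.035],[0,0,0]]
    - [[-0.008,0.012,0.068],[0,0,0]]
    - [[-0.008,0.012,0.068],[0,0,0]]
    - [[-0.008,0.012,0.068],[0,0,0]]

```text
time_s: 12.65
eef_pos: [0.5267, 0.4228, 0.0995]
eef_rot: [-0.126, 0.906, 0.404, 0.019]
wrist_force: [-0.3, -0.0, -2.6]
opening: 0.194
```

Run:
```python
from piv import *
from bench import viewer
relp([.5303,.4116,.057])
im=viewer.camera("scene"); cv2.imwrite("pics/s17.png",cv2.resize(im[180:360,160:340,::-1],None,fx=3.3,fy=3.3,interpolation=cv2.INTER_CUBIC))
o=telemetry.get_obs()
im=viewer.camera("wrist"); cv2.imwrite("pics/w17.png",im[:,:,::-1])
relp([.5303,.4116,.057],o=o)
S=viewer.get_calibration("scene"); Rt=rot(o["eef_rot"]); ax=o["eef_pos"]+Rt.apply([0,0,-.0325])
d=np.array([.7344,-.6787,0])
print(((proj(S,np.array([ax-.184*d,ax,ax+.071*d,ax+.071*d-[0,0,.045],ax+.071*d+[0,0,.051]]))-[160,180])*3.3).round().tolist())
```

```text
t 12.65 piv now [0.5289 0.4149 0.1309] F [-0.3 -0.  -2.6] op 0.194
shift [-0.0114, 0.019, 0.0706] turn [-0.07, 0.16, -0.02]
world-down in tool [-0.1364, 0.2139, 0.9673]
t 12.7 piv now [0.5304 0.4153 0.1329] F [ 0.3  0.1 -3.5] op 0.194
shift [-0.0134, 0.0184, 0.0725] turn [0.02, -0.04, 0.02]
world-down in tool [-0.14, 0.2122, 0.9671]
[[130.0, 431.0], [229.0, 228.0], [259.0, 166.0], [265.0, 227.0], [252.0, 93.0]]
```

View pics/s17.png

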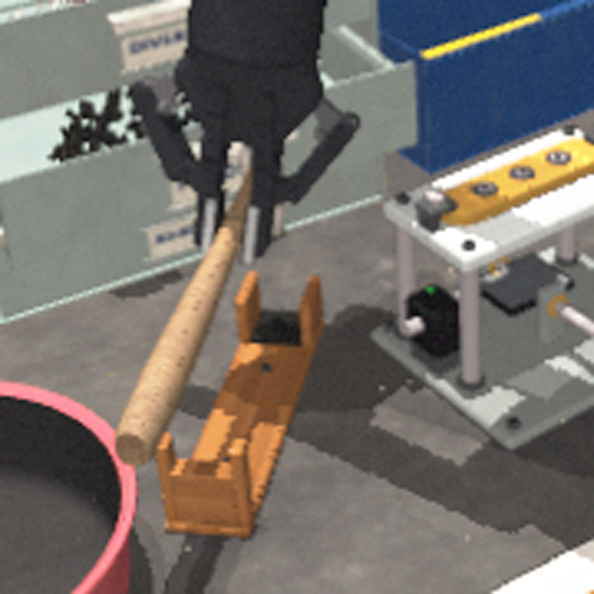

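View pics/w17.png

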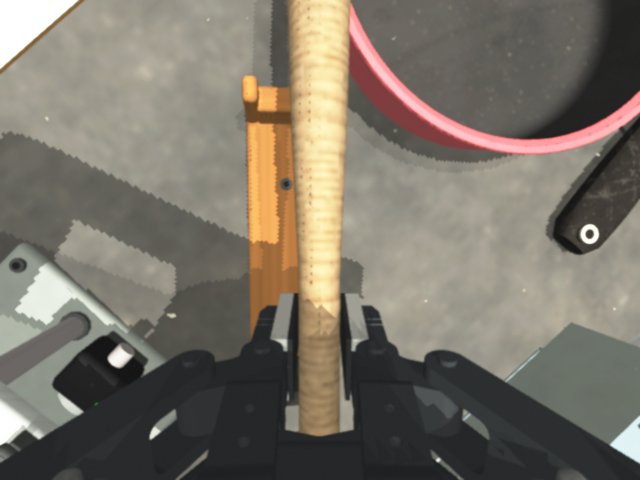

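```bash
python3 -c "
from piv import *
relp([.5303,.4116,.1],rx=13.9)"
```

```text
t 12.75 piv now [0.5313 0.4155 0.134 ] F [ 0.6  0.4 -3.6] op 0.192
shift [-0.0084, 0.0081, 0.0319] turn [1.58, -0.16, 0.04]
world-down in tool [-0.142, 0.2113, 0.9671]
```

>>> step_arm:
  plan:
    - [[-0.0084,0.008,0.032],[1.5,0,0]]
    - [[-0.0084,0.008,0.032],[1.5,0,0]]
    - [[-0.0084,0.008,0.032],[1.5,0,0]]
    - [[-0.0084,0.008,0.032],[1.5,0,0]]

```text
time_s: 13.15
eef_pos: [0.5278, 0.4203, 0.0689]
eef_rot: [-0.138, 0.904, 0.405, 0.017]
wrist_force: [1.0, -0.0, -3.5]
opening: 0.191
```

Run:
```python
from piv import *
from bench import viewer
im=viewer.camera("scene"); cv2.imwrite("pics/s18.png",cv2.resize(im[200:350,180:300,::-1],None,fx=5,fy=4,interpolation=cv2.INTER_CUBIC))
o=telemetry.get_obs()
im=viewer.camera("wrist"); cv2.imwrite("pics/w18.png",im[:,:,::-1])
relp([.5303,.4116,.1],rx=13.9,o=o); relp([.5303,.4116,.057],rx=13.9)
```

```text
t 13.2 piv now [0.5304 0.4118 0.1002] F [-0.4 -0.5 -3.8] op 0.191
shift [-0.0003, 0.0001, 0.0001] turn [0.1, -0.18, 0.05]
world-down in tool [-0.1425, 0.2361, 0.9612]
t 13.25 piv now [0.5302 0.4118 0.0999] F [ 0.1  0.3 -3.5] op 0.193
shift [-0.0063, 0.0103, 0.0412] turn [0.09, -0.17, 0.06]
world-down in tool [-0.1422, 0.2363, 0.9612]
```

View pics/s18.png

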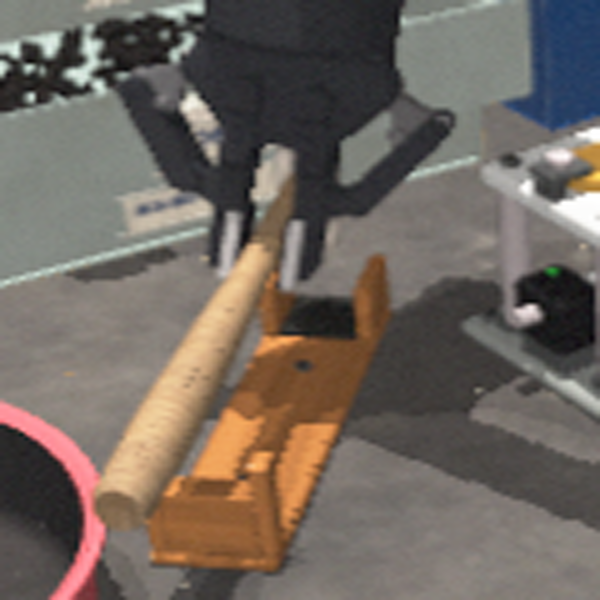

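View pics/w18.png

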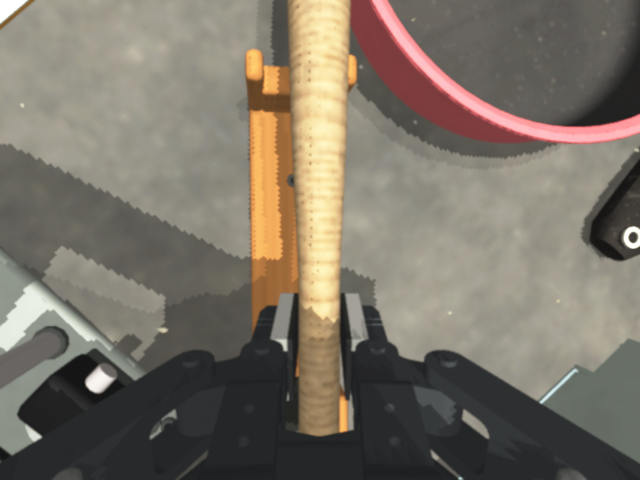

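Run:
```python
from piv import *
from bench import viewer
W=viewer.get_calibration("wrist"); o=telemetry.get_obs(); Rt=rot(o["eef_rot"]); ax=o["eef_pos"]+Rt.apply([0,0,-.0325])
W["origin"]=W["origin"]-Rt.apply([.0019,0,0])
d=np.array([.7344,-.6787,0]); n=np.array([.6787,.7344,0])
for L,z in ((-.105,.1),(-.105,.062),(-.105,.043),(-.02,.1),(-.06,.008),(-.03,.008)):
    P=ax+L*d; P[2]=z; print(L,z,proj(W,np.array([P,P+.017*n,P-.017*n])).round(1).tolist())
```

```text
-0.105 0.1 [[320.6, 28.3], [369.2, 31.7], [270.2, 24.8]]
-0.105 0.062 [[307.7, 69.8], [346.1, 71.9], [268.2, 67.7]]
-0.105 0.043 [[303.2, 84.5], [337.9, 86.2], [267.6, 82.8]]
-0.02 0.1 [[320.5, 277.1], [367.9, 276.1], [271.4, 278.1]]
-0.06 0.008 [[296.9, 184.8], [326.3, 185.2], [267.0, 184.4]]
-0.03 0.008 [[297.1, 237.1], [326.2, 237.0], [267.4, 237.3]]
```

>>> step_arm:
  plan:
    - [[-0.004,0.0025,0.01],[0,0,0]]
    - [[-0.0055,0.005,0.02],[0,0,0]]
    - [[-0.0073,0.0075,0.03],[0,0,0]]
    - [[-0.0085,0.0095,0.038],[0,0,0]]
    - [[-0.0085,0.0095,0.038],[0,0,0]]

```text
time_s: 13.75
eef_pos: [0.5241, 0.4174, 0.0255]
eef_rot: [-0.139, 0.904, 0.404, 0.015]
wrist_force: [-0.1, -0.2, -4.2]
opening: 0.196
```

Run:
```python
from piv import *
from bench import viewer
im=viewer.camera("scene"); cv2.imwrite("pics/s19.png",cv2.resize(im[200:350,180:300,::-1],None,fx=5,fy=4,interpolation=cv2.INTER_CUBIC))
o=telemetry.get_obs()
im=viewer.camera("wrist"); cv2.imwrite("pics/w19.png",im[:,:,::-1])
relp([.5286,.4098,.057],rx=13.9)
```

```text
t 13.85 piv now [0.5269 0.4088 0.0569] F [ 0.  -0.2 -4. ] op 0.194
shift [0.0019, 0.0006, 0.0001] turn [-0.02, 0.04, -0.02]
world-down in tool [-0.1384, 0.2382, 0.9613]
```

View pics/s19.png

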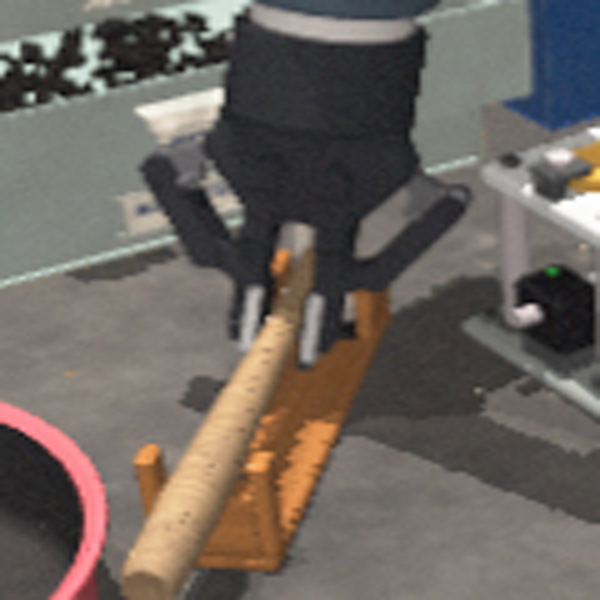

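View pics/w19.png

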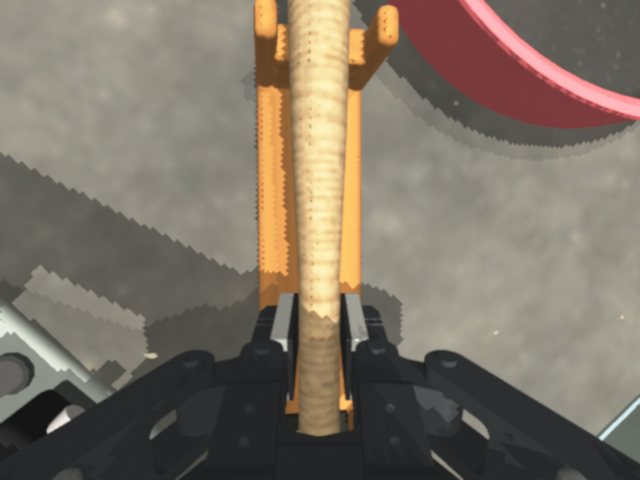

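>>> step_arm:
  plan:
    - [[0.0008,0.0007,0.0025],[0,0,0]]
    - [[0.0005,0.001,0.004],[0,0,0]]
    - [[0.0005,0.001,0.004],[0,0,0]]

```text
time_s: 14.15
eef_pos: [0.525, 0.4182, 0.025]
eef_rot: [-0.139, 0.904, 0.405, 0.015]
wrist_force: [-8.1, -7.4, 15.9]
opening: 0.193
```

Run:
```python
from piv import *
relp([.5286,.4098,.057],rx=13.9)
```

```text
t 14.15 piv now [0.5278 0.4097 0.0563] F [-8.1 -7.4 15.9] op 0.193
shift [0.0007, 0.0004, -0.0008] turn [-0.06, 0.04, 0.05]
world-down in tool [-0.1388, 0.2388, 0.9611]
```

>>> step_arm:
  plan:
    - [[0,-0.0007,-0.003],[0,0,0]]
    - [[0,-0.0007,-0.003],[0,0,0]]

```text
time_s: 14.35
eef_pos: [0.5253, 0.418, 0.0258]
eef_rot: [-0.138, 0.904, 0.405, 0.016]
wrist_force: [0.6, -0.5, -3.9]
opening: 0.191
```

Run:
```python
from piv import *
from bench import viewer
relp([.5286,.4098,.057],rx=13.9)
im=viewer.camera("scene"); cv2.imwrite("pics/s20.png",cv2.resize(im[200:350,180:300,::-1],None,fx=5,fy=4,interpolation=cv2.INTER_CUBIC))
```

```text
t 14.35 piv now [0.528  0.4095 0.0571] F [ 0.6 -0.5 -3.9] op 0.191
shift [0.0006, 0.0002, 0.0001] turn [0.04, -0.06, 0.01]
world-down in tool [-0.1401, 0.2373, 0.9613]
```

View pics/s20.png

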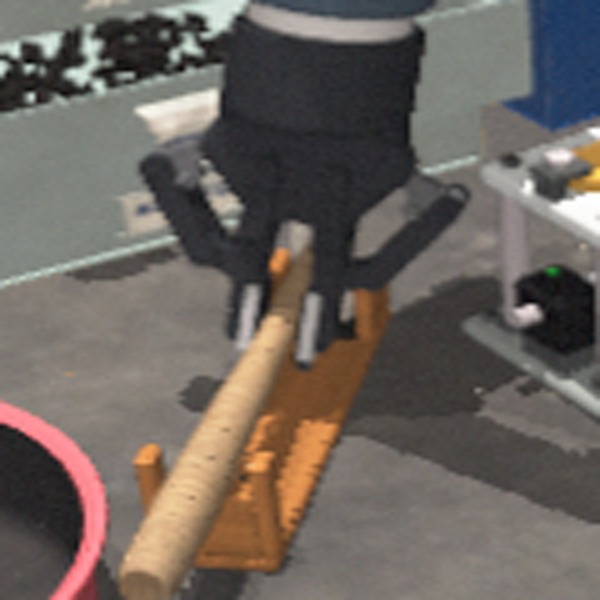

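>>> step_arm:
  plan:
    - [[0,0.0002,0.0006],[0,0,0]]
    - [[0,0.0002,0.0006],[0,0,0]]
    - [[0,0.0002,0.0006],[0,0,0]]
    - [[0,0.0002,0.0006],[0,0,0]]
  fingers: 65

```text
time_s: 14.8
eef_pos: [0.5251, 0.418, 0.0251]
eef_rot: [-0.138, 0.904, 0.404, 0.015]
wrist_force: [-0.0, -0.1, 0.6]
opening: 0.65
```

Run:
```python
from piv import *
from bench import viewer
relp([.5286,.4098,.057],rx=13.9)
im=viewer.camera("scene"); cv2.imwrite("pics/s21.png",cv2.resize(im[200:350,180:300,::-1],None,fx=5,fy=4,interpolation=cv2.INTER_CUBIC))
im=viewer.camera("wrist"); cv2.imwrite("pics/w21.png",im[:,:,::-1])
```

```text
t 14.8 piv now [0.5279 0.4095 0.0563] F [-0.  -0.1  0.6] op 0.65
shift [0.0008, 0.0002, -0.0007] turn [0.0, -0.03, -0.0]
world-down in tool [-0.1396, 0.2378, 0.9612]
```

View pics/s21.png

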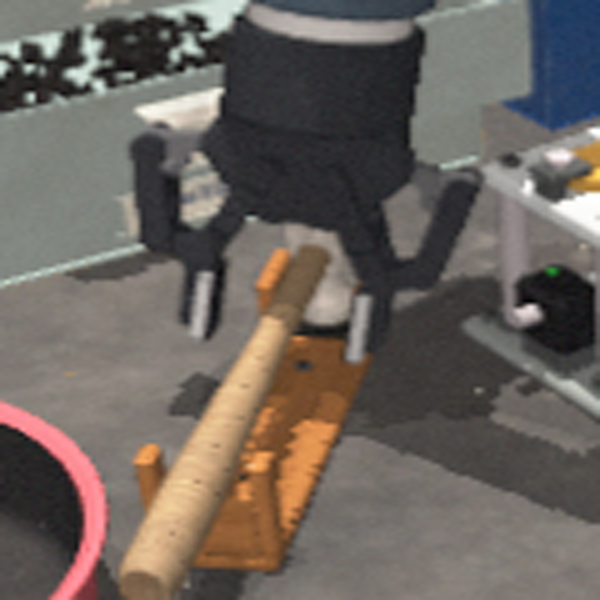

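View pics/w21.png

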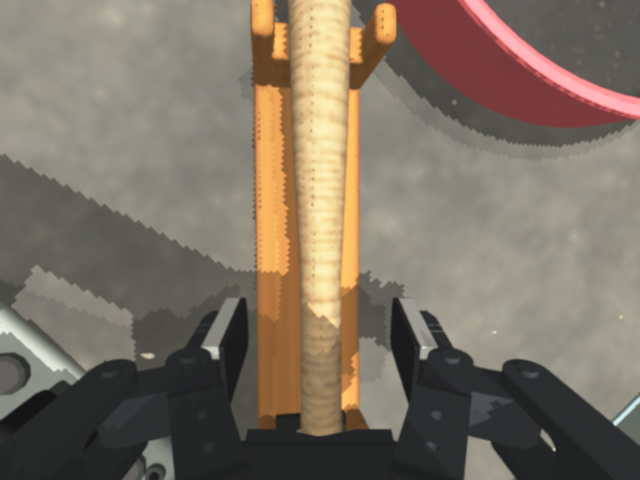

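>>> step_arm:
  plan:
    - [[0.0056,-0.0095,-0.0385],[0,0,0]]
    - [[0.0118,-0.02,-0.082],[0,0,0]]
    - [[0.0182,-0.031,-0.125],[0,0,0]]
    - [[0.0238,-0.04,-0.163],[-7,-4,0]]
    - [[0.0238,-0.04,-0.163],[-13.8,-8,1]]

```text
time_s: 15.4
eef_pos: [0.5303, 0.4185, 0.204]
eef_rot: [0.002, 0.917, 0.399, 0.007]
wrist_force: [0.7, 1.5, 0.6]
opening: 0.65
```

Run:
```python
from piv import *
from bench import viewer
rel([.4,.18,.25],.825)
im=viewer.camera("wrist"); cv2.imwrite("pics/w22.png",im[:,:,::-1])
im=viewer.camera("scene"); cv2.imwrite("pics/s22.png",cv2.resize(im[200:365,190:410,::-1],None,fx=3.6,fy=3.6,interpolation=cv2.INTER_CUBIC))
```

```text
t 15.4 pos [0.5303 0.4185 0.204 ] yawx 0.8202 zax [ 0.0137  0.0026 -0.9999] F [0.7 1.5 0.6] op 0.65
shift [-0.2628, 0.0678, -0.0484] turn [0.47, -0.64, -0.28]
```

View pics/s22.png

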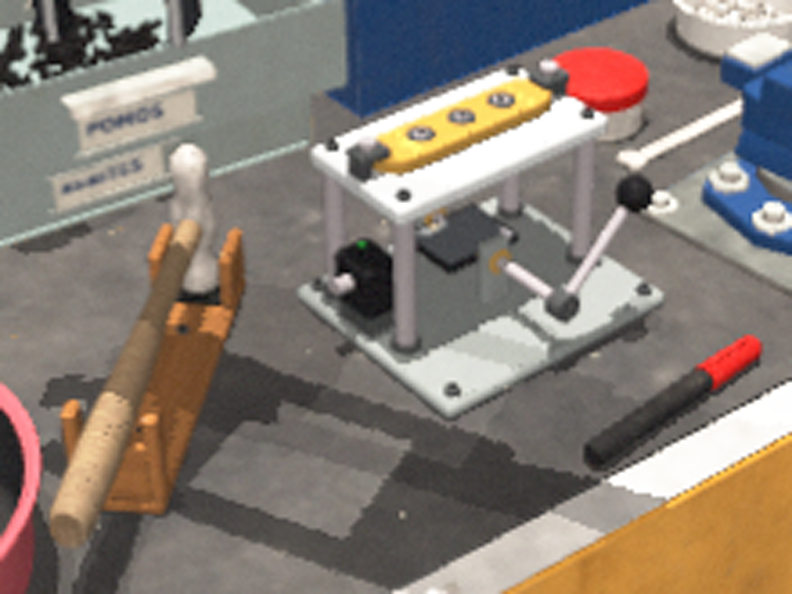

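View pics/w22.png

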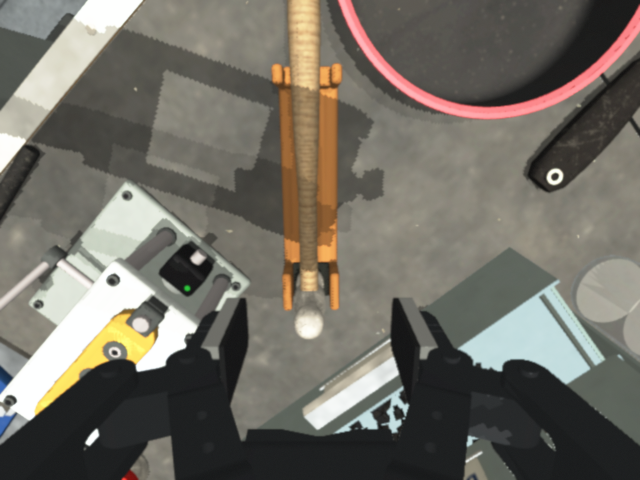

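>>> step_arm:
  plan:
    - [[-0.04,0.012,0],[0.4,-0.6,-8]]
    - [[-0.086,0.026,0],[0.4,-0.6,-16]]
    - [[-0.132,0.039,0],[0.4,-0.6,-24]]
    - [[-0.178,0.053,0],[0.4,-0.6,-32]]
    - [[-0.222,0.066,0],[0.4,-0.6,-40]]
  fingers: 45

```text
time_s: 16.0
eef_pos: [0.4209, 0.2082, 0.1929]
eef_rot: [-0.003, 0.722, 0.692, -0.007]
wrist_force: [0.2, -0.8, 0.9]
opening: 0.45
```

```bash
python3 -c "
from st import *
rel([.4093,.1745,.16],1.632)"
```

```text
t 16.0 pos [0.4209 0.2082 0.1929] yawx 1.5283 zax [-0.0146 -0.0049 -0.9999] F [ 0.2 -0.8  0.9] op 0.45
shift [-0.034, -0.0097, 0.0332] turn [-0.84, 0.27, -5.95]
```

>>> step_arm:
  plan:
    - [[-0.02,-0.006,0.015],[-0.8,0.3,-4]]
    - [[-0.034,-0.0097,0.033],[-0.8,0.3,-6]]
    - [[-0.034,-0.0097,0.033],[-0.8,0.3,-6]]
    - [[-0.034,-0.0097,0.033],[-0.8,0.3,-6]]

```text
time_s: 16.4
eef_pos: [0.411, 0.1763, 0.1614]
eef_rot: [0.0, 0.688, 0.726, 0.0]
wrist_force: [0.1, -0.1, 0.0]
opening: 0.452
```

Run:
```python
from st import *
from bench import viewer
im=viewer.camera("scene"); cv2.imwrite("pics/s23.png",cv2.resize(im[200:320,260:400,::-1],None,fx=5,fy=5,interpolation=cv2.INTER_CUBIC))
o=telemetry.get_obs(); W=viewer.get_calibration("wrist")
im=viewer.camera("wrist"); cv2.imwrite("pics/w23.png",im[:,:,::-1])
rel([.4093,.1745,.16],1.632,o)
Rt=rot(o["eef_rot"]); W["origin"]=W["origin"]-Rt.apply([.0019,0,0])
f=(.4959,.2329,.0613)
for P in ([-.09,-.053,.093],[-.09,0,.04],[-.042,-.078,.112],[-.042,.078,.112],[-.092,-.085,.008],[-.092,.085,.008]): print(P,local(f,P).round(4),proj(W,local(f,P)).round(1))
```

```text
t 16.45 pos [0.4117 0.1767 0.1621] yawx 1.6256 zax [ 0.002  0.    -1.   ] F [-0.1 -0.1 -0.4] op 0.451
shift [-0.0021, -0.0025, 0.0021] turn [0.12, 0.0, -0.37]
[-0.09, -0.053, 0.093] [[0.4093 0.1745 0.093 ]] [[318.5 241.6]]
[-0.09, 0, 0.04] [[0.4061 0.2274 0.04  ]] [[392.  219.5]]
[-0.042, -0.078, 0.112] [[0.4588 0.1525 0.112 ]] [[276.2 330. ]]
[-0.042, 0.078, 0.112] [[0.4492 0.3082 0.112 ]] [[542.  327.8]]
[-0.092, -0.085, 0.008] [[0.4093 0.1424 0.008 ]] [[278.4 208.1]]
[-0.092, 0.085, 0.008] [[0.3989 0.3121 0.008 ]] [[491.1 206.9]]
```

View pics/w23.png

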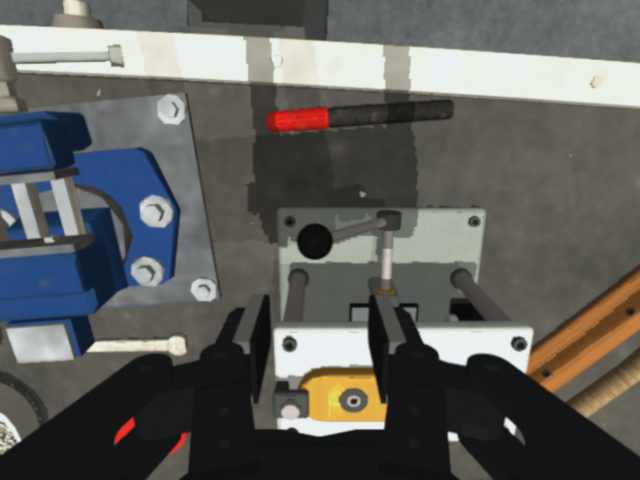

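View pics/s23.png

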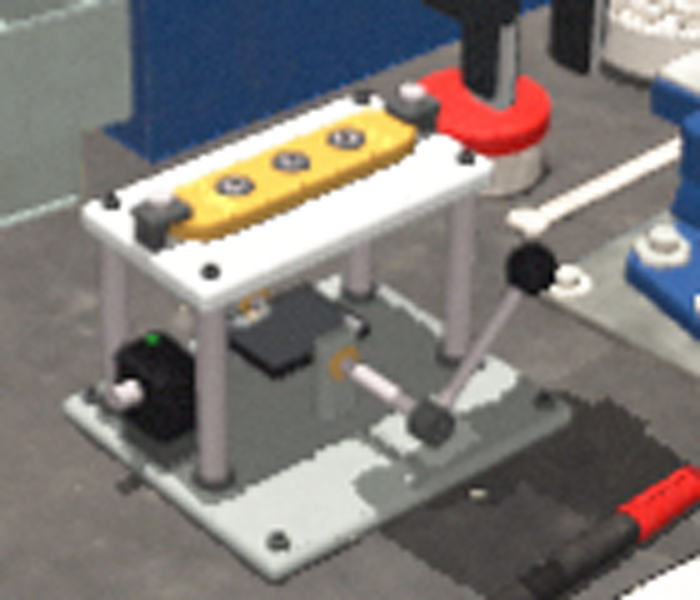

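>>> step_arm:
  plan:
    - [[-0.0036,-0.0026,0.03],[0,0,-0.4]]
    - [[-0.0036,-0.0026,0.06],[0,0,-0.4]]
    - [[-0.0036,-0.0026,0.083],[0,0,-0.4]]
    - [[-0.0036,-0.0026,0.09],[0,0,-0.4]]
    - [[-0.0036,-0.0026,0.09],[0,0,-0.4]]

```text
time_s: 17.0
eef_pos: [0.4088, 0.173, 0.0715]
eef_rot: [0.001, 0.684, 0.729, -0.0]
wrist_force: [-0.0, -0.1, -0.0]
opening: 0.448
```

Run:
```python
from st import *
from bench import viewer
im=viewer.camera("scene"); cv2.imwrite("pics/s24.png",cv2.resize(im[200:320,260:400,::-1],None,fx=5,fy=5,interpolation=cv2.INTER_CUBIC))
o=telemetry.get_obs(); 
im=viewer.camera("wrist"); cv2.imwrite("pics/w24.png",im[:,:,::-1])
rel([.4093,.173,.071],1.632,o)
```

```text
t 17.05 pos [0.4097 0.1731 0.0724] yawx 1.6346 zax [ 2.5e-03 -9.0e-04 -1.0e+00] F [0.2 0.3 0.7] op 0.448
shift [-0.0, -0.0004, 0.0014] turn [0.14, 0.06, 0.15]
```

View pics/w24.png

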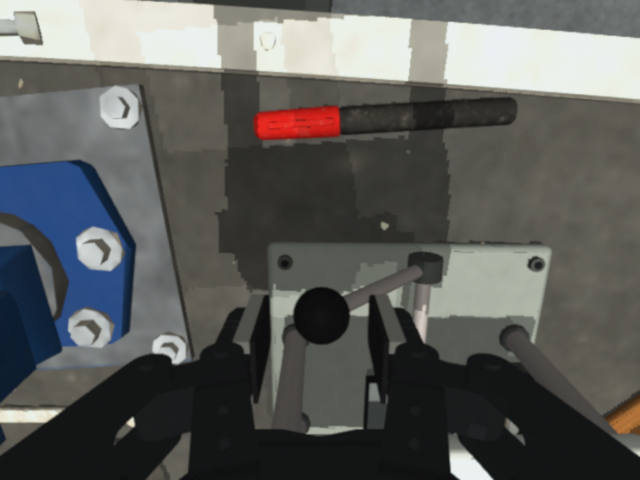

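View pics/s24.png

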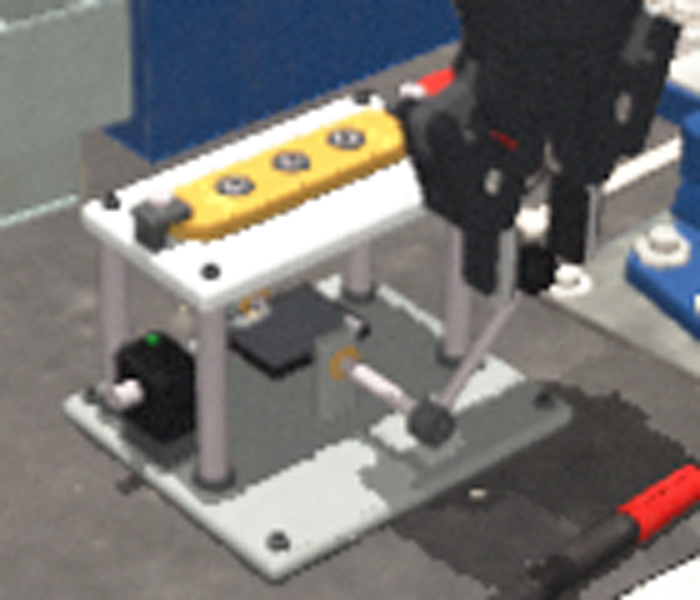

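>>> step_arm:
  plan:
    - [[0,0,0],[0,0,0]]
    - [[0,0,0],[0,0,0]]
    - [[0.0056,0,-0.005],[0,0,0]]
    - [[0.0116,0,-0.0095],[0,0,0]]
    - [[0.018,0,-0.0133],[0,0,0]]
  fingers: 30

```text
time_s: 17.6
eef_pos: [0.4089, 0.1903, 0.0866]
eef_rot: [0.002, 0.684, 0.729, 0.001]
wrist_force: [-0.0, -2.9, 2.8]
opening: 0.299
```

Run:
```python
from st import *
from bench import viewer
o=telemetry.get_obs(); 
im=viewer.camera("wrist"); cv2.imwrite("pics/w25.png",im[:,:,::-1])
rel([.4093,.173,.071],1.632,o)
```

```text
t 17.6 pos [0.4089 0.1903 0.0866] yawx 1.6342 zax [ 0.0043 -0.0025 -1.    ] F [-0.  -2.9  2.8] op 0.299
shift [-0.0172, -0.0008, 0.0156] turn [0.23, 0.16, 0.12]
```

View pics/w25.png

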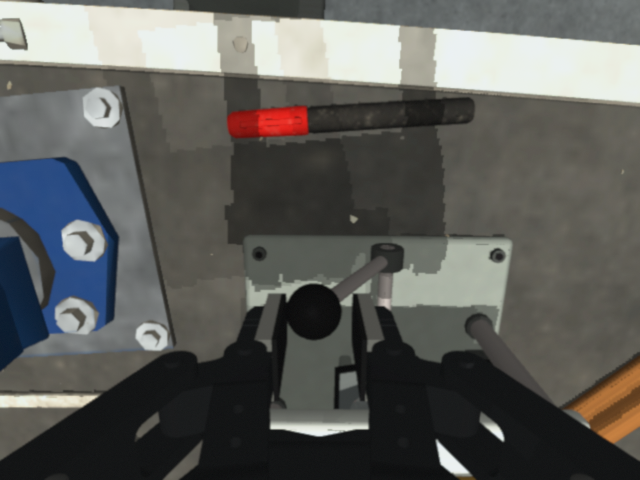

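>>> step_arm:
  plan:
    - [[0.0104,0,-0.0045],[0,0,0]]
    - [[0.0212,0,-0.0074],[0,0,0]]
    - [[0.0287,0,-0.0084],[0,0,0]]
    - [[0.0354,0,-0.0087],[0,0,0]]
    - [[0.0354,0,-0.0087],[0,0,0]]

```text
time_s: 18.15
eef_pos: [0.4054, 0.2268, 0.0936]
eef_rot: [0.001, 0.684, 0.73, 0.0]
wrist_force: [1.1, -0.5, 0.5]
opening: 0.299
```

>>> step_arm:
  plan:
    - [[0,0,0],[0,0,0]]
    - [[0,0,0],[0,0,0]]
    - [[0,0,0],[0,0,0]]
  fingers: 0

```text
time_s: 18.45
eef_pos: [0.4053, 0.2259, 0.0938]
eef_rot: [0.001, 0.685, 0.729, 0.0]
wrist_force: [-2.5, 0.4, 4.2]
opening: 0.212
```

Run:
```python
from st import *
from bench import viewer
im=viewer.camera("scene"); cv2.imwrite("pics/s26f.png",im[:,:,::-1]);cv2.imwrite("pics/s26.png",cv2.resize(im[200:320,260:400,::-1],None,fx=5,fy=5,interpolation=cv2.INTER_CUBIC))
o=telemetry.get_obs(); 
im=viewer.camera("wrist"); cv2.imwrite("pics/w26.png",im[:,:,::-1])
rel([.4093,.173+.0534,.0724+.022],1.632,o)
S=viewer.get_calibration("scene"); f=(.4933,.2312,.0613)
for q in (.6,.7,.79,.9):
    P=[[-.09,.075*np.sin(q-.785),.04+.075*np.cos(q-.785)],[-.09,.045*np.sin(q-.785),.04+.045*np.cos(q-.785)],[-.09,0,.04]]; print(q,((proj(S,local(f,P))-[260,200])*5).round(1).tolist())
```

```text
t 18.5 pos [0.4053 0.2259 0.0938] yawx 1.6337 zax [ 1.4e-03 -7.0e-04 -1.0e+00] F [-2.5 -1.1  6. ] op 0.212
shift [0.0003, 0.004, -0.0006] turn [0.08, 0.05, 0.1]
0.6 [[463.7, 260.4], [450.9, 327.0], [432.2, 424.0]]
0.7 [[450.0, 264.8], [442.7, 329.9], [432.2, 424.0]]
0.79 [[437.4, 270.3], [435.3, 333.3], [432.2, 424.0]]
0.9 [[421.8, 278.9], [426.1, 338.5], [432.2, 424.0]]
```

View pics/s26.png

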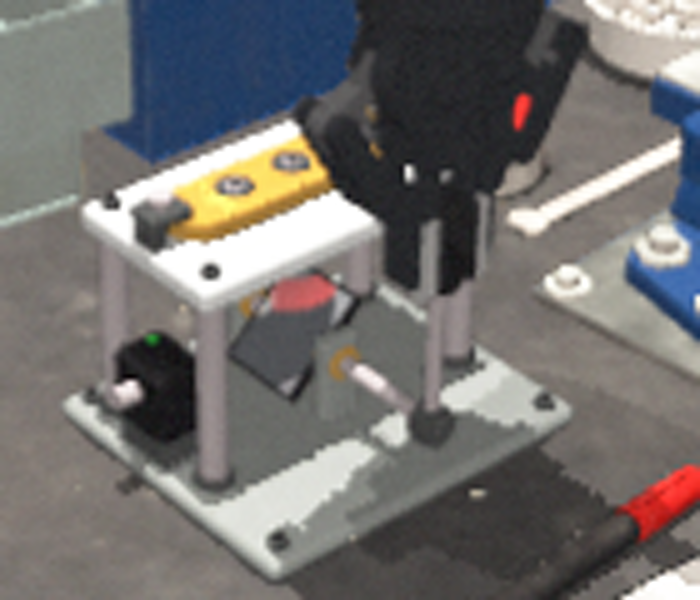

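View pics/w26.png

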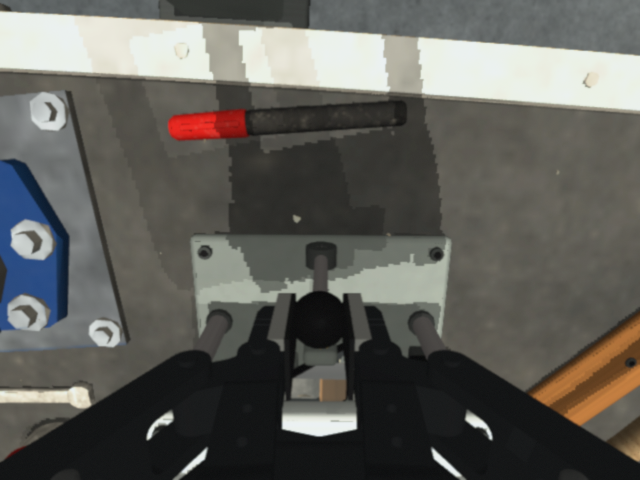

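Run:
```python
from st import *
im=cv2.imread("pics/s26f.png").astype(float)
for v in range(258,284,2):
    r=im[v,338:358].mean(1).round().astype(int); print(v,r.tolist())
a=cv2.imread("pics/s26f.png")
cv2.imwrite("pics/s26z.png",cv2.resize(a[240:300,295:365],None,fx=10,fy=10,interpolation=cv2.INTER_CUBIC))
```

```text
258 [178, 142, 113, 93, 110, 122, 133, 137, 141, 79, 25, 39, 64, 117, 141, 134, 118, 112, 111, 113]
260 [182, 194, 188, 177, 144, 129, 125, 114, 129, 137, 136, 129, 140, 145, 145, 138, 116, 112, 112, 113]
262 [108, 105, 108, 133, 183, 182, 176, 135, 133, 143, 132, 130, 138, 144, 140, 133, 111, 113, 111, 116]
264 [104, 103, 104, 105, 107, 130, 136, 136, 138, 141, 125, 129, 140, 143, 143, 133, 117, 115, 115, 119]
266 [103, 104, 106, 105, 103, 109, 104, 115, 135, 141, 120, 132, 142, 145, 139, 127, 114, 117, 122, 123]
268 [106, 105, 105, 103, 103, 103, 107, 126, 139, 141, 121, 127, 142, 144, 139, 126, 123, 119, 121, 123]
270 [104, 108, 106, 106, 107, 106, 105, 127, 140, 141, 120, 128, 140, 143, 136, 108, 71, 172, 183, 158]
272 [107, 104, 106, 104, 105, 104, 104, 124, 138, 140, 96, 67, 71, 72, 69, 65, 74, 127, 134, 181]
274 [105, 104, 104, 107, 106, 103, 90, 126, 141, 138, 109, 100, 98, 101, 101, 101, 101, 183, 201, 218]
276 [105, 104, 103, 105, 106, 107, 104, 126, 139, 137, 109, 104, 123, 187, 200, 216, 220, 221, 221, 221]
278 [163, 129, 110, 97, 103, 107, 103, 130, 142, 136, 188, 218, 220, 221, 222, 220, 221, 220, 218, 205]
280 [140, 141, 139, 130, 121, 91, 80, 125, 140, 136, 180, 215, 220, 219, 219, 220, 205, 199, 193, 191]
282 [106, 162, 153, 126, 88, 67, 69, 89, 92, 78, 62, 66, 130, 144, 148, 140, 134, 185, 194, 193]
```

View pics/s26z.png

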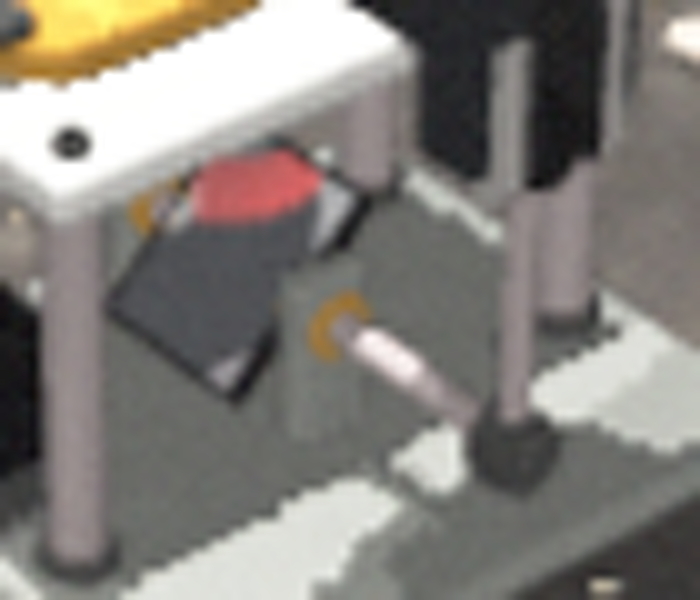

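>>> step_arm:
  plan:
    - [[0,0,0],[0,0,0]]
    - [[0,0,0],[0,0,0]]

```text
time_s: 18.75
eef_pos: [0.4054, 0.2258, 0.0938]
eef_rot: [0.001, 0.685, 0.729, 0.0]
wrist_force: [-3.1, 0.0, 3.7]
opening: 0.208
```

>>> step_arm:
  plan:
    - [[0,0,0],[0,0,0]]
    - [[0,0,0],[0,0,0]]
    - [[0,0,0],[0,0,0]]
    - [[0,0,0],[0,0,0]]
    - [[0,0,0],[0,0,0]]

```text
time_s: 19.25
eef_pos: [0.4054, 0.2258, 0.0938]
eef_rot: [0.001, 0.685, 0.729, 0.0]
wrist_force: [-2.3, 0.9, 5.5]
opening: 0.217
```

Run:
```python
from st import *
from bench import viewer
im=viewer.camera("scene"); cv2.imwrite("pics/s27.png",cv2.resize(im[200:365,190:410,::-1],None,fx=3.6,fy=3.6,interpolation=cv2.INTER_CUBIC))
rel([.4093,.2264,.0944],1.632)
```

```text
t 19.3 pos [0.4054 0.2259 0.0938] yawx 1.6336 zax [ 1.4e-03 -7.0e-04 -1.0e+00] F [-3.8 -0.1  6.1] op 0.216
shift [0.0003, 0.004, -0.0006] turn [0.08, 0.05, 0.09]
```

View pics/s27.png

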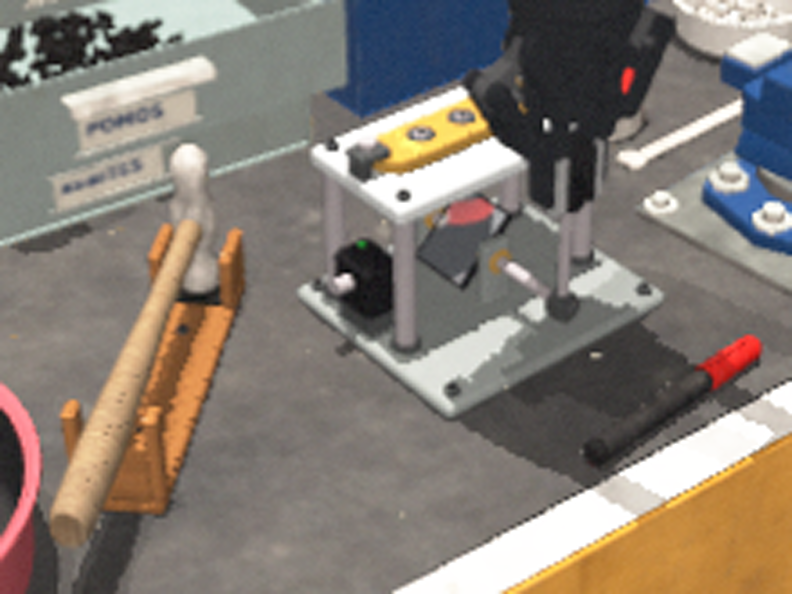

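```bash
python3 -c "
from bench import ticket; print(ticket.hand_in())"
```

```text
the job is handed in; nothing more can be done
None
```

I drove the middle pin home with the hammer, stood the hammer back in its rest, and handed in at about 19.3 s with the gripper closed on the lever knob.

**Checks at the end**
- **Pin:** its top shows in the scene picture where a height of 123 mm should, to within about a millimetre, level with its two neighbours.
- **Hammer:** it stands in the rest within a pixel or two of its starting picture.
- **Mirror:** the lever stands upright in the scene picture, and the hand moved 52.8 mm sideways against 53.4 mm calculated. Both give a tilt of about 0.78 to 0.79 rad; the target is 0.79. I could not see the inspection camera's own view.
- **Hold:** the pose stayed steady for the last 0.8 s, with about 7 N at the wrist.
- **Bystanders:** the marker had not moved; the arm partly hid the grease tin in the last picture, but nothing touched it.

**What went wrong or disagreed**
- **First grasp:** it closed on top of the shaft and tipped the hammer in its rest. The fingertips turned out about 16 mm behind the TCP, not 8 mm ahead as `ctrl.tip_reach` says. I grasped again about 24 mm lower, and that held.
- **Blows:** I made three strokes, not one or two; the wrist readings taken after each showed only the hammer's weight. The pin already looked home after the first stroke. The hammer pitched about 12 degrees in the grip over these strokes, so I corrected for that before putting it back.
- **Cameras:** the fixed cameras and the wrist camera disagreed by 2 to 4 mm, so I worked mainly from relative measurements.

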